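# Complete the desk kit under the shelf

### The job

The kit tray under the desk shelf must hold one stapler, one box cutter and one tape measure, one item to a bay; one of the three is already in the middle bay. Take the two that are missing from the mat and lay one in each outer bay, lowering each until it rests flat on the bay's floor before you let go. Leave the item already there, all spare items and the glue stick where they are, and do not knock the shelf.

Things in the scene. Friction and masses are not known exactly. Their poses are not given: they have to be found in the camera images.
- tray: grey kit tray fixed to the desk, 188 x 328 x 40 mm; origin at the centre of its underside, x along the bays to their closed rear, y left, z up. Three bays side by side, centred at y = +108, 0, -108 mm, each 180 (x -90 to 90) x 104 mm inside; walls 4 mm thick reach z = 40 mm, the front has only a lip up to z = 10 mm. Middle bay: floor at z = 4 mm, one item lies in it.
- bay_left (a point): middle of the empty left bay (+y), at the level of the tray's underside, axes as the tray's. The bay has a level blue adjustable floor, set at its own unreported height anywhere from 8 to 31 mm above this point: feel for it (or look). It does not give below 40 N.
- bay_right (a point): the same for the empty right bay (-y); its blue floor is set independently, also anywhere from 8 to 31 mm above this point.
- hutch: fixed wooden desk shelf over the tray, 260 deep (x) x 500 wide (y) mm; origin on the desk under the middle of its front edge, x to the rear. Its board is at z = 270 to 290 mm; 16 mm side panels at y = +-242 mm start 50 mm behind the front edge. Small things lie on it. The tray's centre is about 70 mm behind the front edge: reach the bays obliquely from the front, under the edge.
- mat: fixed black desk mat, 420 (x) x 270 (y) x 4 mm, origin at the centre of its underside. The spare items lie on it.
- glue: bystander: upright glue stick on the mat's left edge, 28 mm across, 94 mm tall, origin at the centre of its foot. Leave it alone.
- stapler_1: red and black stapler, 150 long (its x) x 34 wide (its y) x 42 mm high; the 34 mm foot is only 7 mm thick, above it the arm is 24 mm wide from 24 to 42 mm height: grip the arm across its width above the origin; origin at the centre of its underside, z up; lies level. One of two alike (stapler_1 and stapler_2); it may be the item already in the tray, or lie in the second, farther row on the mat.
- stapler_2: red and black stapler, 150 long (its x) x 34 wide (its y) x 42 mm high; the 34 mm foot is only 7 mm thick, above it the arm is 24 mm wide from 24 to 42 mm height: grip the arm across its width above the origin; origin at the centre of its underside, z up; lies level. One of two alike (stapler_1 and stapler_2); always lies in the row along the mat's end nearest the robot.
- cutter_1: blue box cutter, 148 long (its y) x 22 wide (its x) x 21 mm high; grip it across its width near the origin; the sides are upright up to 16 mm height; origin at the centre of its underside, z up; lies level. One of two alike (cutter_1 and cutter_2); it may be the item already in the tray, or lie in the second, farther row on the mat.
- cutter_2: blue box cutter, 148 long (its y) x 22 wide (its x) x 21 mm high; grip it across its width near the origin; the sides are upright up to 16 mm height; origin at the centre of its underside, z up; lies level. One of two alike (cutter_1 and cutter_2); always lies in the row along the mat's end nearest the robot.
- measure_1: yellow pocket tape measure with black top, 60 (its x) x 66 (its y) x 31 mm high; grip it across its x faces, at about 15 mm height; origin at the centre of its underside, z up; lies level. One of two alike (measure_1 and measure_2); it may be the item already in the tray, or lie in the second, farther row on the mat.
- measure_2: yellow pocket tape measure with black top, 60 (its x) x 66 (its y) x 31 mm high; grip it across its x faces, at about 15 mm height; origin at the centre of its underside, z up; lies level. One of two alike (measure_1 and measure_2); always lies in the row along the mat's end nearest the robot.
There are look-alikes about, which are no part of the job. What is shaped like the stapler_2 but blue or purple is not meant.

How it is judged:
By the outcome, as a careful person would: the job done as asked, in the order asked, and still so for the second after the job is handed in, with the robot touching nothing.
It also fails if it takes over 59 s, if anything falls off the work surface, if the arm or the gripper's body presses on something with over 40 N, if the wrist force passes 120 N, or if a joint passes its speed limit or range.

### The arm

A 7-joint arm with a two-finger parallel gripper is mounted at the origin on a cart in front of the work surface, level with it; the furniture and walls round the work are solid. World frame = base frame: x ahead of the robot, y to its left, z up, the work surface at z = 0. Lengths are in m, angles in rad, forces in N, time in s.
With the tool pointing down it reaches from about 0.4 to 0.85 m from the base axis. Payload 6.9 kg.
Tool frame: the origin (TCP) lies midway between the tips of the shut fingers; the grasp point (between the pads) lies 19 mm behind it; y points along the fingers, x is the direction in which the jaws open and shut, and the axes are right-handed (so a half turn about y gives the same grasp; the last joint's range is limited). The gripper opens to 85 mm and grips with 20 to 120 N. Pads are 22 mm wide; open, the fingers measure 114 mm over their backs; the gripper's body (76 mm by 85 mm) begins 54 mm behind the grasp point. The pads swing forward as they close: fully open they stand 13 mm farther back than shut.
Start: joints at [-1, 0.507, -0.238, 1.5, 0.126, 1.149, -0.155], TCP at [0.28, 0.559, 0.231] pointing down, gripper open.
Joint ranges: [-3.08, 3.08], [-0.24, 2.05], [-1.43, 1.35], [0, 2.5], [-1.52, 4.66], [0.17, 1.96], [-2.89, 2.89]. Speed limits (rad/s): [2.39, 2.39, 3.14, 3.14, 3.14, 3.14, 3.14].

### API

Orientations are given as a unit quaternion [w, x, y, z].
In Python, from plant import * gives the robot as it stands.
- The arm moves only by the tool carry_out, never from a script. Its arguments are lists of equal length, an entry for each row: "linear": the shift along the world's x, y, z in m, a list of three; "rot": the turn, a rotation vector about the world's x, y, z in rad, a list of three; "hand": the finger opening in m, from 0 to 0.0854. A call has 1 to 12 rows; each row shifts and turns the commanded pose from where the row before left it; what a row does not reach is not made up. A row lasts 1/8 s, in which the tool goes at most 62.5 mm and 10.7 degrees, less where a joint would pass 70% of its speed; a pose out of reach is approached as far as the arm can. A call is refused whole if a number of a shift passes 0.0625 or a number of a turn 0.188, either way. A call with a gripper value outside its range is refused whole. The fingers move at their own pace and stop on an object; "grip_force" is the grip in N (left out, the last holds). Time passes only in rows, so rows that do not move let the fingers close. It gives the time, the measured TCP pose, the force and the opening at its end, in the units of the state.
- get_obs(): the state, without advancing time (a new reading comes with each control period).
- camera(name): name is "side" or "top" or "wrist"; returns the picture (400x640x3 uint8, red, green, blue); there is no depth.
- calibration(name): a dict with "intrinsics" (3x3 intrinsics, pixels), "R" (3x3) and "t" (3): a world point X has camera coordinates R X + t. Camera axes: x right, y down, z forward; pixel columns grow to the right and rows downward; lengths in m; the calibration is good to about 2 mm. The wrist camera is an equidistant fisheye: a pixel r from the principal point sees the ray r / f radians off the axis. A picture is of the moment at which its call begins: read the wrist's pose just before it. calibration takes no time and is no camera call; for the wrist camera it gives the pose at the moment of the call.
- job_done(): hands the job in, once; it reports no verdict.
The state is a dict: "time_s": time; "joint_pos": joint angles; "qvel": joint speeds; "tau": joint torques, N m; "tcp_pos": TCP position; "tcp_rot": TCP orientation; "ft_force": force on the tool from outside, world axes, zero at the start; "moment": the same for the moment, N m; "finger_gap": finger opening in m.
Only numpy, scipy, OpenCV 4.12 (cv2) and the standard library are available. Lean on these libraries where they do the work, as an engineer would, in place of code of your own. Each camera call takes 0.05 s, during which the arm holds its last target. There are 200 camera calls.

## Working session

There is one attempt and no reset: what is moved stays moved. The work goes in short steps, Python scripts to look and compute and a tool call to move; the robot and the scene stay as the last step left them, time stands still between calls to the robot, and variables do not carry over. Pictures are saved under pics/ and viewed, about 8 in all and at most 12, crops included, and the job is handed in when it is done.

Besides the shell and the picture viewer there is one more tool, called after "Request:" in YAML: its name, and indented under it one key for each argument. carry_out: Moves the arm, as the interface text tells. Its arguments: {"type":"object","properties":{"linear":{"type":"array"},"rot":{"type":"array"},"hand":{"type":"array"},"grip_force":{"type":"number"}},"required":["linear","rot","hand"]}

```bash
ls; mkdir -p pics
python3 - <<'E'
from plant import *
import cv2,numpy as np
o=get_obs();print(o['time_s'],o['tcp_pos'],o['tcp_rot'],o['finger_gap'])
for n in ['top','side','wrist']:
    c=calibration(n);print(n,np.round(c['intrinsics'],1).tolist(),np.round(c['R'],3).tolist(),np.round(c['t'],3).tolist())
    cv2.imwrite(f'pics/{n}0.png',camera(n)[:,:,::-1])
E
```

```text
pics
0.0 [0.27998718 0.55823523 0.23041183] [-0.60137023  0.60204359  0.37087892 -0.37194918] 0.08540450678666138
top [[477.9, 0.0, 320.3], [0.0, 477.9, 191.9], [0.0, 0.0, 1.0]] [[-0.024, -0.999, 0.043], [-0.987, 0.017, -0.158], [0.157, -0.046, -0.986]] [0.244, 0.524, 1.66]
side [[362.6, 0.0, 319.2], [0.0, 362.6, 203.8], [0.0, 0.0, 1.0]] [[0.966, -0.257, -0.016], [-0.158, -0.543, -0.825], [0.204, 0.799, -0.565]] [-0.467, 0.237, 0.939]
wrist [[309.7, 0.0, 319.7], [0.0, 309.7, 203.1], [0.0, 0.0, 1.0]] [[0.449, 0.894, -0.0], [0.851, -0.427, 0.304], [0.272, -0.136, -0.953]] [-0.625, -0.038, 0.378]
```

Run:
```python
import cv2,numpy as np
for n in ['top','side']:
    a=cv2.imread(f'pics/{n}0.png'); cv2.imwrite(f'pics/{n}0v.png',cv2.resize(a,(800,500),interpolation=cv2.INTER_CUBIC))
```

```text
(no output)
```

View pics/top0.png

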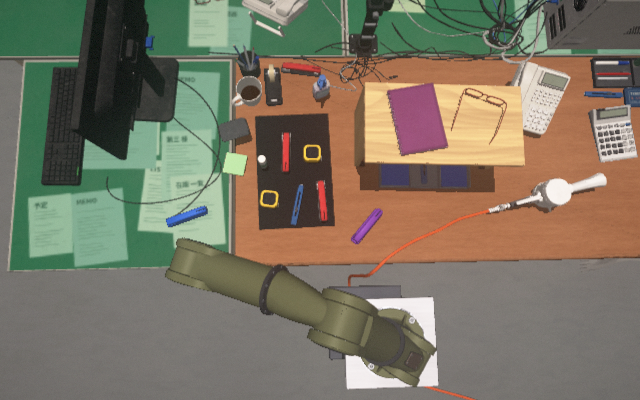

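View pics/side0.png

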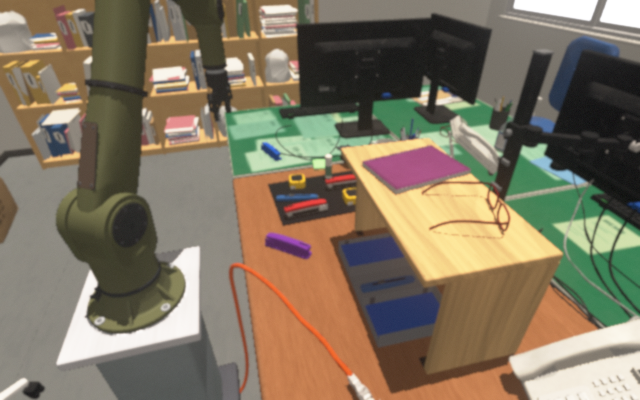

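The top view shows the mat (px 255–333 × 113–228). Near row: measure (269,199), cutter (297,204) and red stapler (322,200). Far row: stapler (286,152) and measure (312,152). The glue stick is at (263,161). The side view shows a blue cutter in the middle bay, so a stapler and a measure are missing.

Run:
```python
import cv2,numpy as np
a=cv2.imread('pics/top0.png');b=cv2.imread('pics/side0.png')
A=cv2.resize(a[145:235,250:340],None,fx=4.4,fy=4.4,interpolation=cv2.INTER_CUBIC)
B=cv2.resize(b[160:230,265:365],None,fx=4,fy=4,interpolation=cv2.INTER_CUBIC)
C=cv2.resize(b[225:355,330:450],None,fx=3.3,fy=3.3,interpolation=cv2.INTER_CUBIC)
D=cv2.resize(a[150:200,350:505],None,fx=2.5,fy=2.5,interpolation=cv2.INTER_CUBIC)
im=np.zeros((600,800,3),np.uint8)
im[:396,:396]=A; im[:280,400:800]=B; im[400:525,:387]=D; h=min(320,C.shape[0]); im[280:600,400:400+C.shape[1]]=C[:320]
cv2.imwrite('pics/crop1.png',im)
```

```text
Traceback (most recent call last):
ValueError: could not broadcast input array from shape (125,388,3) into shape (125,387,3)
```

Run:
```python
import cv2,numpy as np
a=cv2.imread('pics/top0.png');b=cv2.imread('pics/side0.png')
r=lambda m,f:cv2.resize(m,None,fx=f,fy=f,interpolation=cv2.INTER_CUBIC)
A=r(a[145:235,250:340],4.4);B=r(b[160:230,265:365],4);C=r(b[230:345,335:445],2.75);D=r(a[150:200,350:505],2.5)
im=np.zeros((600,800,3),np.uint8)
def put(m,y,x): 
    m=m[:600-y,:800-x]; im[y:y+m.shape[0],x:x+m.shape[1]]=m
put(A,0,0);put(B,0,400);put(D,400,0);put(C,282,400)
cv2.imwrite('pics/crop1.png',im)
```

```text
(no output)
```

View pics/crop1.png

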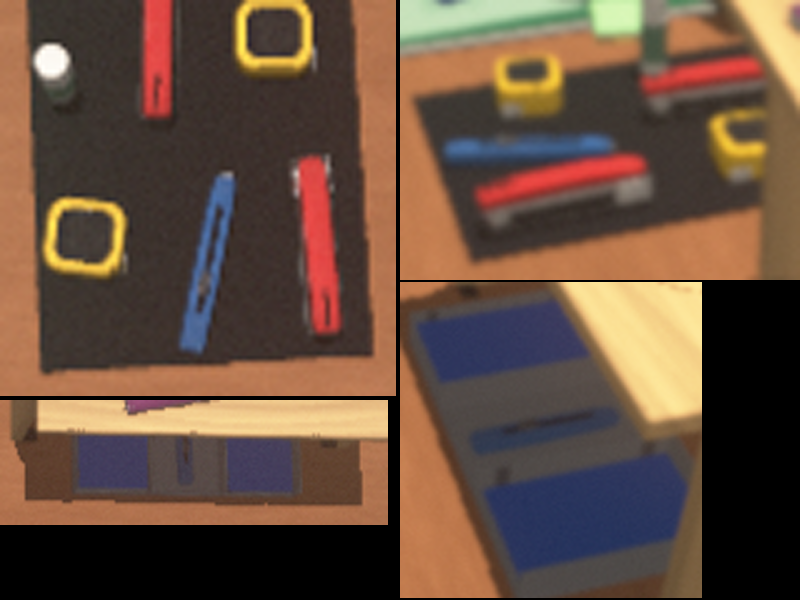

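The crop confirms a blue cutter in the middle bay. The near stapler's top runs from crop (313,157) to (326,332), and the near measure's top is centred at (85,237). I need a stapler and a measure. Next I'll work out positions and the tray pose.

```bash
cat > h.py <<'E'
from plant import *
import numpy as np,cv2
from scipy.spatial.transform import Rotation as Ro
from scipy.optimize import least_squares
def ray(c,px,fish=False):
    K=c['intrinsics'];R=np.array(c['R']);t=np.array(c['t'])
    v=np.array([(px[0]-K[0][2])/K[0][0],(px[1]-K[1][2])/K[1][1]])
    if fish:
        r=np.hypot(*v);d=np.array([*(v/r*np.sin(r)),np.cos(r)])
    else: d=np.array([*v,1.]);d/=np.linalg.norm(d)
    return -R.T@t,R.T@d
def plane(c,px,z,fish=False):
    o,d=ray(c,px,fish);return o+d*(z-o[2])/d[2]
def tri(rs):
    A=np.vstack([np.eye(3)-np.outer(d,d) for o,d in rs]);b=np.hstack([(np.eye(3)-np.outer(d,d))@o for o,d in rs])
    return np.linalg.lstsq(A,b,rcond=None)[0]
def proj(c,X,fish=False):
    K=c['intrinsics'];p=np.array(c['R'])@X+np.array(c['t'])
    v=p[:2]/p[2]
    if fish: r=np.hypot(*p[:2]);v=p[:2]/r*np.arctan2(r,p[2])
    return np.array([K[0][0]*v[0]+K[0][2],K[1][1]*v[1]+K[1][2]])
E
python3 - <<'E'
from h import *
np.set_printoptions(precision=3,suppress=True)
T=calibration('top');S=calibration('side')
ta=lambda x,y:((x+.5)/4.4-.5+250,(y+.5)/4.4-.5+145)
sb=lambda x,y:((x-400+.5)/4-.5+265,(y+.5)/4-.5+160)
td=lambda x,y:((x+.5)/2.5-.5+350,(y-400+.5)/2.5-.5+150)
sc=lambda x,y:((x-400+.5)/2.75-.5+335,(y-282+.5)/2.75-.5+230)
for n,p,q in [('st far end',ta(313,160),sb(640,158)),('st near end',ta(327,331),sb(482,192)),('meas top',ta(85,237),sb(530,74)),('farmeas',ta(274,37),sb(755,130))]:
    print(n,tri([ray(T,p),ray(S,q)]),plane(T,p,.046))
for p in [(44,198),(126,202),(120,277),(47,272)]: print('mcorner',plane(T,ta(*p),.03))
print('matcorner',plane(T,ta(43,370),.004),plane(T,ta(372,355),.004))
for p in [(75,493),(150,491),(226,493),(298,494),(79,436),(148,436),(228,438),(294,438)]: print('blue',p,plane(T,td(*p),.02))
for p in [(418,325),(555,297),(588,355),(440,382),(487,487),(660,455),(520,572),(690,540)]: print('sblue',p,plane(S,sc(*p),.02))
print('hutch',plane(T,(361,162),.29),plane(T,(523,165),.29),plane(S,(432,283),.29),plane(S,(343,152),.29))
c=calibration('wrist');o=get_obs();R=Ro.from_quat(np.roll(o['tcp_rot'],-1)).as_matrix()
print('tool axes',R, 'cam in tool',R.T@(-np.array(c['R']).T@c['t']-o['tcp_pos']),R.T@np.array(c['R']).T)
E
```

```text
st far end [0.565 0.231 0.046] [0.566 0.231 0.046]
st near end [0.428 0.223 0.043] [0.428 0.224 0.046]
meas top [0.509 0.415 0.033] [0.507 0.415 0.046]
farmeas [0.673 0.26  0.036] [0.668 0.261 0.046]
mcorner [0.541 0.448 0.03 ]
mcorner [0.537 0.382 0.03 ]
mcorner [0.476 0.388 0.03 ]
mcorner [0.481 0.446 0.03 ]
matcorner [0.405 0.452 0.004] [0.412 0.185 0.004]
blue (75, 493) [0.546 0.018 0.02 ]
blue (150, 491) [ 0.547 -0.092  0.02 ]
blue (226, 493) [ 0.542 -0.203  0.02 ]
blue (298, 494) [ 0.538 -0.309  0.02 ]
blue (79, 436) [0.63  0.008 0.02 ]
blue (148, 436) [ 0.628 -0.093  0.02 ]
blue (228, 438) [ 0.623 -0.211  0.02 ]
blue (294, 438) [ 0.622 -0.309  0.02 ]
sblue (418, 325) [0.556 0.021 0.02 ]
sblue (555, 297) [0.714 0.025 0.02 ]
sblue (588, 355) [ 0.708 -0.07   0.02 ]
sblue (440, 382) [ 0.55  -0.066  0.02 ]
sblue (487, 487) [ 0.548 -0.201  0.02 ]
sblue (660, 455) [ 0.712 -0.209  0.02 ]
sblue (520, 572) [ 0.542 -0.29   0.02 ]
sblue (690, 540) [ 0.69  -0.299  0.02 ]
hutch [0.578 0.119 0.29 ] [ 0.561 -0.385  0.29 ] [ 0.566 -0.399  0.29 ] [0.574 0.08  0.29 ]
tool axes [[ 0.448 -0.001 -0.894]
 [ 0.894 -0.001  0.448]
 [-0.001 -1.     0.   ]] cam in tool [-0.    -0.141  0.079] [[ 1.    -0.001  0.001]
 [-0.002 -0.304  0.953]
 [-0.    -0.953 -0.304]]
```

Request:
carry_out:
  linear:
    - [0.034, -0.029, 0.004]
    - [0.034, -0.029, 0.004]
    - [0.034, -0.029, 0.004]
    - [0.034, -0.028, 0.004]
    - [0.034, -0.028, 0.004]
    - [0, 0, 0]
  rot:
    - [0, 0, 0.093]
    - [0, 0, 0.093]
    - [0, 0, 0.093]
    - [0, 0, 0.093]
    - [0, 0, 0.093]
    - [0, 0, 0]
  hand: [0.0854, 0.0854, 0.0854, 0.0854, 0.0854, 0.0854]
  grip_force: 40

```text
time_s: 0.9
tcp_pos: [0.4542, 0.4118, 0.2509]
tcp_rot: [-0.501, 0.502, 0.498, -0.499]
ft_force: [0.3, -0.0, -0.2]
finger_gap: 0.0856
```

```bash
cat > snap.py <<'E'
from h import *
import pickle,sys
n=sys.argv[1]
o=get_obs();c=calibration('wrist');im=camera('wrist')[:,:,::-1]
pickle.dump((c,o,im),open(f'pics/{n}.pkl','wb'));cv2.imwrite(f'pics/{n}.png',im)
print(o['time_s'],np.round(o['tcp_pos'],4),np.round(Ro.from_quat(np.roll(o['tcp_rot'],-1)).as_matrix(),3).tolist(),np.round(o['joint_pos'],2),np.round(o['ft_force'],1),o['finger_gap'])
E
python3 snap.py w1
```

```text
0.9 [0.4542 0.4118 0.2509] [[0.006, 0.001, -1.0], [1.0, -0.002, 0.006], [-0.002, -1.0, -0.001]] [-0.57  0.48 -0.33  1.5   0.17  1.19  0.63] [ 0.3 -0.  -0.2] 0.0855771246761112
```

View pics/w1.png

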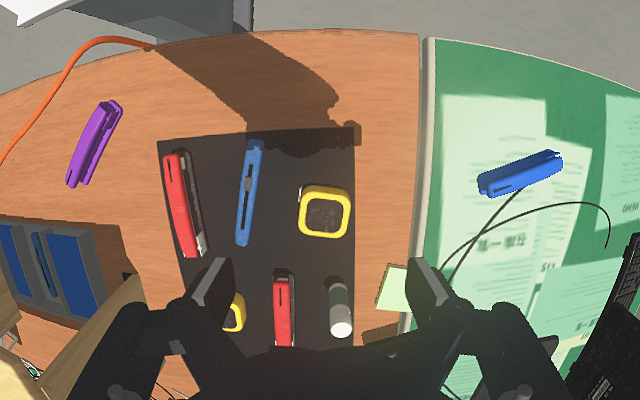

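The wrist view from above (up = towards the robot, right = +y) shows the near measure at (325,210), the near stapler from (173,155) to (196,250), the cutter between them and the tray bays at lower left. I'll enlarge the measure and the stapler.

Run:
```python
import cv2,numpy as np
a=cv2.imread('pics/w1.png')
r=lambda m,f:cv2.resize(m,None,fx=f,fy=f,interpolation=cv2.INTER_CUBIC)
im=np.zeros((600,800,3),np.uint8)
im[:396,:420]=r(a[175:241,290:360],6)
im[:600,430:790]=r(a[145:265,150:222],5)
cv2.imwrite('pics/crop2.png',im)
```

```text
(no output)
```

View pics/crop2.png

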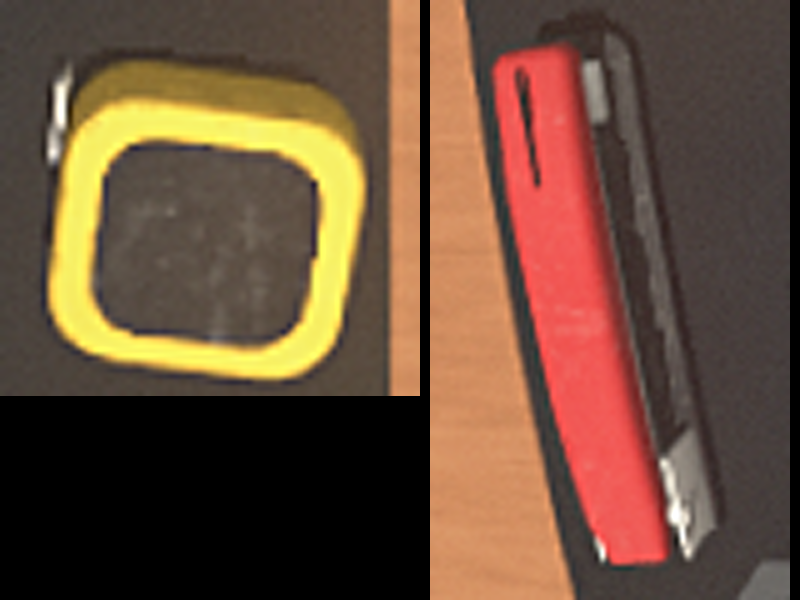

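Run:
```python
from h import *
import pickle
np.set_printoptions(precision=4,suppress=True)
c,o,_=pickle.load(open('pics/w1.pkl','rb'))
m=lambda x,y:((x+.5)/6-.5+290,(y+.5)/6-.5+175)
s=lambda x,y:((x-430+.5)/5-.5+150,(y+.5)/5-.5+145)
P=lambda p,z:plane(c,p,z,True)
L,R_,U,D=P(m(57,235),.035),P(m(353,262),.035),P(m(222,112),.035),P(m(195,366),.035)
print('meas',L,R_,U,D,np.linalg.norm(L-R_),np.linalg.norm(U-D),(L+R_)/2,(U+D)/2)
print('hook',P(m(60,110),.01))
for z in(.046,.04):
  a,b,l,r=P(s(535,46),z),P(s(637,562),z),P(s(537,330),z),P(s(622,320),z)
  print('stapler',a,b,(a+b)/2,np.linalg.norm(a-b),np.degrees(np.arctan2(*(b-a)[1::-1])),np.linalg.norm(l-r),(l+r)/2)
f1,f2=P(s(712,525),.008),P(s(605,25),.008);print('foot edge',f1,f2)
T=calibration('top');ta=lambda x,y:((x+.5)/4.4-.5+250,(y+.5)/4.4-.5+145)
print('tri meas',tri([ray(T,ta(85,237)),ray(c,m(208,240),True)]),'st near',tri([ray(T,ta(327,331)),ray(c,s(535,46),True)]),'far',tri([ray(T,ta(313,160)),ray(c,s(637,562),True)]))
```

```text
meas [0.5038 0.3864 0.035 ] [0.5101 0.4471 0.035 ] [0.4779 0.4201 0.035 ] [0.5332 0.4145 0.035 ] 0.061054148498042825 0.05559483069257793 [0.507  0.4168 0.035 ] [0.5056 0.4173 0.035 ]
hook [0.4844 0.386  0.01  ]
stapler [0.4224 0.2306 0.046 ] [0.5615 0.2387 0.046 ] [0.492  0.2346 0.046 ] 0.13932418414198558 3.317428957506828 0.02549540855384027 [0.4943 0.2334 0.046 ]
stapler [0.4233 0.2275 0.04  ] [0.5648 0.2357 0.04  ] [0.494  0.2316 0.04  ] 0.14173936740547122 3.3174289575068188 0.025937371192374097 [0.4963 0.2303 0.04  ]
foot edge [0.5687 0.2464 0.008 ] [0.4231 0.2328 0.008 ]
tri meas [0.5109 0.4169 0.0186] st near [0.4269 0.2226 0.0306] far [0.5692 0.2309 0.031 ]
```

Run:
```python
from h import *
import pickle
np.set_printoptions(precision=4,suppress=True)
c,o,_=pickle.load(open('pics/w1.pkl','rb'))
for p in [(157,140),(157,145),(179.5,265),(354.7,130),(354.7,178),(354.7,240)]: print(p,plane(c,p,.004,True))
T=calibration('top')
for X in [(.405,.452,.004),(.412,.185,.004),(.428,.224,.045),(.566,.231,.045),(.508,.415,.035)]: print(X,proj(c,np.array(X),True))
print(c['intrinsics'],-np.array(c['R']).T@c['t'])
```

```text
(157, 140) [0.4076 0.1885 0.004 ]
(157, 145) [0.4145 0.1878 0.004 ]
(179.5, 265) [0.5992 0.1945 0.004 ]
(354.7, 130) [0.4045 0.4561 0.004 ]
(354.7, 178) [0.4665 0.4571 0.004 ]
(354.7, 240) [0.5541 0.4597 0.004 ]
(0.405, 0.452, 0.004) [351.44   130.3424]
(0.412, 0.185, 0.004) [155.1765 143.3301]
(0.428, 0.224, 0.045) [166.8207 158.3955]
(0.566, 0.231, 0.045) [186.8037 259.339 ]
(0.508, 0.415, 0.035) [322.4079 216.8212]
[[309.7069   0.     319.6652]
 [  0.     309.7069 203.1398]
 [  0.       0.       1.    ]] [0.3755 0.4128 0.3921]
```

The measure is about 61 × 56 mm over its rounded top, long side along world y, with yaw about −5.8°. Its x faces therefore look along world ±x. The stapler's centre is about (0.497, 0.229) with yaw about 3.5°. I'll go for the stapler first, with the tool leaned 40°.

Request:
carry_out:
  linear:
    - [0.011, -0.036, -0.026]
    - [0.011, -0.036, -0.026]
    - [0.011, -0.036, -0.026]
    - [0.011, -0.037, -0.026]
    - [0.012, -0.037, -0.026]
    - [0, 0, 0]
    - [0, 0, 0]
  rot:
    - [0, -0.14, 0.013]
    - [0, -0.14, 0.013]
    - [0, -0.14, 0.013]
    - [0, -0.14, 0.014]
    - [0, -0.14, 0.014]
    - [0, 0, 0]
    - [0, 0, 0]
  hand: [0.0854, 0.0854, 0.0854, 0.0854, 0.0854, 0.0854, 0.0854]

```text
time_s: 1.82
tcp_pos: [0.5163, 0.2708, 0.1582]
tcp_rot: [-0.32, 0.624, 0.622, -0.347]
ft_force: [-0.7, -0.5, 1.1]
finger_gap: 0.0853
```

```bash
python3 snap.py w2
```

```text
1.825 [0.5163 0.2708 0.1582] [[-0.016, 0.555, -0.831], [0.999, -0.021, -0.033], [-0.036, -0.831, -0.555]] [-0.92  0.39  0.19  2.2   1.22  0.36 -0.28] [-0.7 -0.5  1.1] 0.08531436913998437
```

View pics/w2.png

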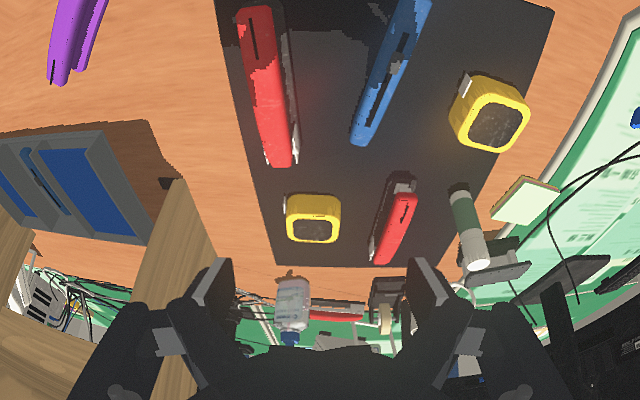

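The picture shows the stapler at (265,90), still ahead. The last rows weren't fully reached, so I'll add a helper that works out what's left.

```bash
cat > goal.py <<'E'
# goal.py x y z yaw tilt (deg): pointing dir has heading yaw, lean tilt from down
from h import *
import sys
x,y,z,ya,ti=map(float,sys.argv[1:6])
o=get_obs();R=Ro.from_quat(np.roll(o['tcp_rot'],-1))
ya,ti=np.radians([ya,ti]);u=np.array([np.cos(ya),np.sin(ya),0]);k=np.array([0,0,1.])
ty=np.sin(ti)*u-np.cos(ti)*k;tx=np.array([-np.sin(ya),np.cos(ya),0]);G=Ro.from_matrix(np.c_[tx,ty,np.cross(tx,ty)])
rv=(G*R.inv()).as_rotvec();d=np.array([x,y,z])-o['tcp_pos']
print('t',round(o['time_s'],2),'d',np.round(d,4),'rv',np.round(rv,4),'q',np.round(o['joint_pos'],2),'F',np.round(o['ft_force'],1),'gap',round(o['finger_gap'],4),'rows>=',np.ceil(max(np.linalg.norm(d)/.0625,np.linalg.norm(rv)/.187)))
E
python3 goal.py .510 .230 .12 3.5 40;python3 goal.py .510 .230 .12 3.5 35
```

```text
t 1.88 d [-0.0067 -0.0406 -0.0385] rv [ 0.0397 -0.1079  0.0476] q [-0.92  0.39  0.19  2.2   1.22  0.36 -0.28] F [-0.4  0.6  0.1] gap 0.0856 rows>= 1.0
t 1.88 d [-0.0067 -0.0406 -0.0385] rv [ 0.0364 -0.0207  0.0461] q [-0.92  0.39  0.19  2.2   1.22  0.36 -0.28] F [-0.4  0.6  0.1] gap 0.0856 rows>= 1.0
```

Request:
carry_out:
  linear:
    - [-0.002, -0.013, -0.013]
    - [-0.002, -0.013, -0.013]
    - [-0.002, -0.014, -0.013]
    - [0, 0, 0]
  rot:
    - [0.013, -0.036, 0.016]
    - [0.013, -0.036, 0.016]
    - [0.013, -0.036, 0.016]
    - [0, 0, 0]
  hand: [0.0854, 0.0854, 0.0854, 0.0854]

```text
time_s: 2.38
tcp_pos: [0.5171, 0.235, 0.1314]
tcp_rot: [-0.292, 0.629, 0.646, -0.318]
ft_force: [0.2, -0.1, -0.6]
finger_gap: 0.0853
```

```bash
python3 goal.py .510 .230 .023 3.5 40
```

```text
t 2.38 d [-0.0071 -0.005  -0.1084] rv [ 0.025 -0.019  0.024] q [-0.87  0.44  0.18  2.36  2.05  0.39 -1.09] F [ 0.2 -0.1 -0.6] gap 0.0853 rows>= 2.0
```

Request:
carry_out:
  linear:
    - [-0.002, -0.001, -0.014]
    - [-0.002, -0.001, -0.014]
    - [-0.002, -0.001, -0.014]
    - [-0.001, -0.001, -0.014]
    - [0, 0, 0]
  rot:
    - [0.006, -0.005, 0.006]
    - [0.006, -0.005, 0.006]
    - [0.006, -0.005, 0.006]
    - [0.006, -0.004, 0.006]
    - [0, 0, 0]
  hand: [0.0854, 0.0854, 0.0854, 0.0854, 0.0854]

```text
time_s: 3.0
tcp_pos: [0.5111, 0.2312, 0.0756]
tcp_rot: [-0.288, 0.622, 0.659, -0.308]
ft_force: [-0.5, -0.3, -0.9]
finger_gap: 0.0855
```

```bash
python3 goal.py .510 .230 .023 3.5 40; python3 snap.py w3
```

```text
t 3.0 d [-0.0011 -0.0012 -0.0526] rv [0.003  0.0011 0.0016] q [-0.71  0.57 -0.03  2.46  2.35  0.63 -1.42] F [-0.5 -0.3 -0.9] gap 0.0855 rows>= 1.0
3.0 [0.5111 0.2312 0.0756] [[-0.059, 0.643, -0.764], [0.998, 0.036, -0.047], [-0.003, -0.765, -0.644]] [-0.71  0.57 -0.03  2.46  2.35  0.63 -1.42] [-0.5 -0.3 -0.9] 0.0854783942416827
```

View pics/w3.png

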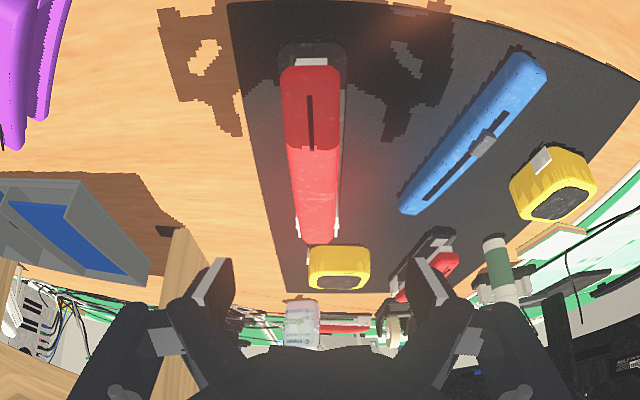

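The stapler is centred between the fingers (columns 311–319). I'll check where it lies along the tool.

Run:
```python
from h import *
import pickle
c,o,_=pickle.load(open('pics/w3.pkl','rb'))
for n,p,z in [('near',(311,68),.046),('far',(319,243),.046),('near foot',(313,43),.006)]: print(n,plane(c,p,z,True).round(4))
c1,_,_=pickle.load(open('pics/w1.pkl','rb'))
s=lambda x,y:((x-430+.5)/5-.5+150,(y+.5)/5-.5+145)
print(tri([ray(c,(311,68),True),ray(c1,s(535,46),True)]),tri([ray(c,(319,243),True),ray(c1,s(637,562),True)]))
```

```text
near [0.4156 0.2229 0.046 ]
far [0.5478 0.2331 0.046 ]
near foot [0.4276 0.2234 0.006 ]
[0.42447336 0.22310634 0.03203832] [0.56623741 0.23422206 0.03737885]
```

Request:
carry_out:
  linear:
    - [0, 0, -0.014]
    - [0, 0, -0.014]
    - [0, 0, 0]
  rot:
    - [0, 0, 0]
    - [0, 0, 0]
    - [0, 0, 0]
  hand: [0.0854, 0.06, 0.06]

```text
time_s: 3.42
tcp_pos: [0.5109, 0.2319, 0.048]
tcp_rot: [-0.288, 0.622, 0.66, -0.308]
ft_force: [0.0, -0.7, 0.6]
finger_gap: 0.06
```

Request:
carry_out:
  linear:
    - [0, -0.001, -0.012]
    - [0, -0.001, -0.012]
    - [0, 0, 0]
    - [0, 0, 0]
    - [0, 0, 0]
    - [0, 0, 0]
  rot:
    - [0, 0, 0]
    - [0, 0, 0]
    - [0, 0, 0]
    - [0, 0, 0]
    - [0, 0, 0]
    - [0, 0, 0]
  hand: [0.06, 0.06, 0.06, 0, 0, 0]
  grip_force: 50

```text
time_s: 4.18
tcp_pos: [0.5106, 0.2302, 0.0248]
tcp_rot: [-0.289, 0.621, 0.661, -0.307]
ft_force: [-3.0, -0.7, 5.9]
finger_gap: 0.0222
```

```bash
python3 goal.py .510 .230 .023 3.5 40
```

```text
t 4.17 d [-0.0006 -0.0002 -0.0018] rv [-0.0008  0.0034 -0.0011] q [-0.65  0.71 -0.12  2.5   2.45  0.8  -1.55] F [-3.  -0.7  5.9] gap 0.0222 rows>= 1.0
```

Holding (gap 22 mm). I'll lift and then swing round towards the left bay, keeping clear of the left panel.

Request:
carry_out:
  linear:
    - [0, 0, 0.02]
    - [0, 0, 0.025]
    - [0, 0, 0.03]
    - [0.008, -0.025, 0.025]
    - [0.008, -0.03, 0.01]
    - [0.008, -0.03, 0]
    - [0.008, -0.03, 0]
    - [0, 0, 0]
  rot:
    - [0, 0, 0]
    - [0, 0, 0]
    - [0, 0, 0]
    - [0, 0, -0.01]
    - [0, 0, -0.01]
    - [0, 0, -0.01]
    - [0, 0, -0.01]
    - [0, 0, 0]
  hand: [0, 0, 0, 0, 0, 0, 0, 0]

```text
time_s: 5.18
tcp_pos: [0.5423, 0.112, 0.1339]
tcp_rot: [-0.296, 0.636, 0.647, -0.301]
ft_force: [0.8, 1.2, -1.4]
finger_gap: 0.0227
```

```bash
python3 goal.py .58 -.04 .11 -1.7 40
```

```text
t 5.17 d [ 0.0377 -0.152  -0.0239] rv [ 0.0004  0.0012 -0.047 ] q [-0.4   0.4  -0.    2.47  2.55  0.46 -1.33] F [ 0.8  1.2 -1.4] gap 0.0227 rows>= 3.0
```

Request:
carry_out:
  linear:
    - [0.01, -0.03, 0]
    - [0.012, -0.03, 0]
    - [0.008, -0.03, -0.006]
    - [0.008, -0.03, -0.009]
    - [0, -0.032, -0.009]
    - [0, 0, 0]
  rot:
    - [0, 0, -0.01]
    - [0, 0, -0.01]
    - [0, 0, -0.01]
    - [0, 0, -0.01]
    - [0, 0, -0.007]
    - [0, 0, 0]
  hand: [0, 0, 0, 0, 0, 0]

```text
time_s: 5.92
tcp_pos: [0.5796, -0.0393, 0.1088]
tcp_rot: [-0.303, 0.65, 0.631, -0.295]
ft_force: [-0.4, 0.8, -1.0]
finger_gap: 0.0225
```

```bash
python3 goal.py .648 -.04 .065 -1.7 40; python3 snap.py w4
python3 - <<'E'
from h import *
cv2.imwrite('pics/s4.png',camera('side')[:,:,::-1])
a=cv2.imread('pics/w4.png');b=cv2.imread('pics/s4.png')
cv2.imwrite('pics/v4.png',np.vstack([cv2.resize(a[:300],(600,281)),cv2.resize(b[130:400,260:560],(350,315)) if 0 else cv2.resize(b[130:360,180:560],(600,363))[:319]]))
E
```

```text
t 5.92 d [ 0.0684 -0.0007 -0.0438] rv [ 0.0001 -0.0006 -0.0007] q [ 0.12  0.48 -0.13  2.44  3.    0.48 -1.43] F [-0.4  0.8 -1. ] gap 0.0225 rows>= 2.0
5.925 [ 0.5796 -0.0393  0.1088] [[0.029, 0.642, -0.766], [1.0, -0.019, 0.022], [-0.0, -0.766, -0.642]] [ 0.12  0.48 -0.13  2.44  3.    0.48 -1.43] [-0.4  0.8 -1. ] 0.022455607232972758
```

View pics/v4.png

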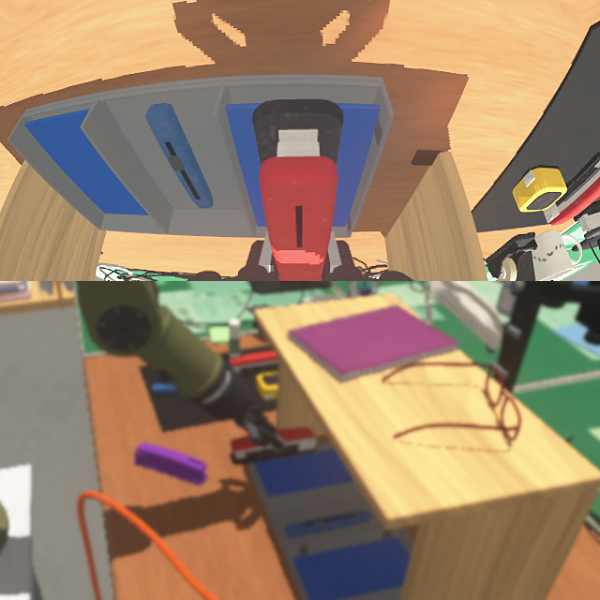

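The stapler is held level over the left bay, slightly to one side of its middle (stapler column about 298, bay about 228–388 in the 600-wide view). I'll compute the bay from this view.

Run:
```python
from h import *
import pickle
np.set_printoptions(precision=4,suppress=True)
c,o,_=pickle.load(open('pics/w4.pkl','rb'));k=640/600
S=calibration('side');sc=lambda x,y:((x-400+.5)/2.75-.5+335,(y-282+.5)/2.75-.5+230)
for n,p in [('Lblue front R(img)',(390,104)),('Lblue front L',(227,104)),('Rblue front R?',(90,110)),('Rblue front L',(25,121)),('Rblue back L',(94,213)),('Rblue back R',(148,214))]:
    print(n,[plane(c,(p[0]*k,p[1]*300/281),z,True)[:2] for z in (.01,.02,.03)])
# triangulate blue corners side vs wrist
t=lambda a,b:tri([ray(S,sc(*a)),ray(c,(b[0]*k,b[1]*300/281),True)])
print('L front left',t((418,325),(390,104)),'L front right',t((440,382),(227,104)))
print('R front left',t((487,487),(90,110)),'R front right',t((520,572),(25,121)))
```

```text
Lblue front R(img) [array([0.5618, 0.0265]), array([0.5532, 0.0226]), array([0.5447, 0.0187])]
Lblue front L [array([ 0.5591, -0.0901]), array([ 0.5508, -0.0866]), array([ 0.5424, -0.0831])]
Rblue front R? [array([ 0.547 , -0.2102]), array([ 0.5394, -0.199 ]), array([ 0.5318, -0.1878])]
Rblue front L [array([ 0.5413, -0.3048]), array([ 0.5341, -0.2876]), array([ 0.5269, -0.2704])]
Rblue back L [array([ 0.7278, -0.3396]), array([ 0.7086, -0.3201]), array([ 0.6895, -0.3007])]
Rblue back R [array([ 0.7274, -0.2408]), array([ 0.7083, -0.2277]), array([ 0.6892, -0.2145])]
L front left [0.5563 0.024  0.0171] L front right [ 0.5428 -0.0815  0.0337]
R front left [ 0.5449 -0.2019  0.0184] R front right [ 0.5389 -0.2907  0.0194]
```

Request:
carry_out:
  linear:
    - [0.012, 0.001, -0.014]
    - [0.014, 0.001, -0.014]
    - [0.014, 0, -0.008]
    - [0.014, 0, -0.002]
    - [0.014, 0, 0]
    - [0, 0, 0]
  rot:
    - [0, 0, 0]
    - [0, 0, 0]
    - [0, 0, 0]
    - [0, 0, 0]
    - [0, 0, 0]
    - [0, 0, 0]
  hand: [0, 0, 0, 0, 0, 0]

```text
time_s: 6.78
tcp_pos: [0.6499, -0.0348, 0.0729]
tcp_rot: [-0.301, 0.649, 0.634, -0.294]
ft_force: [-0.7, -0.0, -2.2]
finger_gap: 0.0225
```

```bash
python3 goal.py .647 -.038 .055 -1.7 40
```

```text
t 6.78 d [-0.0029 -0.0032 -0.0179] rv [-0.0001  0.0042 -0.0049] q [ 0.09  0.61 -0.12  2.3   2.99  0.47 -1.41] F [-0.7 -0.  -2.2] gap 0.0225 rows>= 1.0
```

Request:
carry_out:
  linear:
    - [-0.001, -0.001, -0.007]
    - [-0.001, -0.001, -0.007]
    - [0, 0, -0.003]
    - [0, 0, 0]
  rot:
    - [0, 0.002, -0.002]
    - [0, 0.002, -0.002]
    - [0, 0, 0]
    - [0, 0, 0]
  hand: [0, 0, 0, 0]

```text
time_s: 7.28
tcp_pos: [0.646, -0.037, 0.0543]
tcp_rot: [-0.304, 0.65, 0.631, -0.295]
ft_force: [-0.7, 0.7, -1.6]
finger_gap: 0.0228
```

Request:
carry_out:
  linear:
    - [0, 0, -0.003]
    - [0, 0, 0]
  rot:
    - [0, 0, 0]
    - [0, 0, 0]
  hand: [0, 0]

```text
time_s: 7.52
tcp_pos: [0.6463, -0.0369, 0.0517]
tcp_rot: [-0.304, 0.65, 0.631, -0.295]
ft_force: [0.5, 1.2, -1.8]
finger_gap: 0.0227
```

Request:
carry_out:
  linear:
    - [0, 0, -0.003]
    - [0, 0, 0]
  rot:
    - [0, 0, 0]
    - [0, 0, 0]
  hand: [0, 0]

```text
time_s: 7.78
tcp_pos: [0.6467, -0.0369, 0.0492]
tcp_rot: [-0.303, 0.65, 0.631, -0.295]
ft_force: [-1.5, 0.4, -0.2]
finger_gap: 0.0225
```

Request:
carry_out:
  linear:
    - [0, 0, -0.002]
    - [0, 0, 0]
  rot:
    - [0, 0, 0]
    - [0, 0, 0]
  hand: [0, 0]

```text
time_s: 8.02
tcp_pos: [0.6469, -0.0371, 0.049]
tcp_rot: [-0.302, 0.65, 0.632, -0.294]
ft_force: [-9.9, -0.1, 17.8]
finger_gap: 0.0226
```

Request:
carry_out:
  linear:
    - [0, 0, -0.001]
    - [0, 0, 0]
  rot:
    - [0, 0, 0]
    - [0, 0, 0]
  hand: [0, 0]

```text
time_s: 8.28
tcp_pos: [0.6469, -0.0372, 0.049]
tcp_rot: [-0.302, 0.651, 0.632, -0.293]
ft_force: [-15.1, -0.1, 25.7]
finger_gap: 0.0229
```

Contact at TCP z 0.049, so the floor is about 28 mm up, as the image suggested. I'll relieve the pressure, release and retreat along the tool axis.

Request:
carry_out:
  linear:
    - [0, 0, 0.0015]
    - [0, 0, 0]
    - [0, 0, 0]
    - [0, 0, 0]
    - [0, 0, 0]
  rot:
    - [0, 0, 0]
    - [0, 0, 0]
    - [0, 0, 0]
    - [0, 0, 0]
    - [0, 0, 0]
  hand: [0, 0, 0.045, 0.045, 0.045]

```text
time_s: 8.9
tcp_pos: [0.6464, -0.0369, 0.0472]
tcp_rot: [-0.304, 0.65, 0.631, -0.295]
ft_force: [0.3, 0.1, -0.1]
finger_gap: 0.045
```

Request:
carry_out:
  linear:
    - [-0.01, 0, 0.012]
    - [-0.02, 0, 0.024]
    - [-0.03, 0.001, 0.036]
    - [-0.03, 0.001, 0.03]
    - [-0.02, 0, 0.02]
    - [0, 0, 0]
  rot:
    - [0, 0, 0]
    - [0, 0, 0]
    - [0, 0, 0]
    - [0, 0, 0]
    - [0, 0, 0]
    - [0, 0, 0]
  hand: [0.045, 0.045, 0.045, 0.06, 0.0854, 0.0854]

```text
time_s: 9.65
tcp_pos: [0.5351, -0.0351, 0.1714]
tcp_rot: [-0.303, 0.65, 0.631, -0.294]
ft_force: [0.6, -0.8, -0.7]
finger_gap: 0.0852
```

```bash
python3 goal.py .516 .428 .15 84 40; python3 snap.py w5
```

```text
t 9.65 d [-0.0191  0.4631 -0.0214] rv [-0.0000e+00  6.0000e-04  1.4952e+00] q [ 0.11  0.28 -0.12  2.47  2.98  0.31 -1.42] F [ 0.6 -0.8 -0.7] gap 0.0852 rows>= 8.0
9.65 [ 0.5351 -0.0351  0.1714] [[0.029, 0.643, -0.765], [1.0, -0.019, 0.022], [-0.0, -0.766, -0.643]] [ 0.11  0.28 -0.12  2.47  2.98  0.31 -1.42] [ 0.6 -0.8 -0.7] 0.08519728580268962
```

View pics/w5.png

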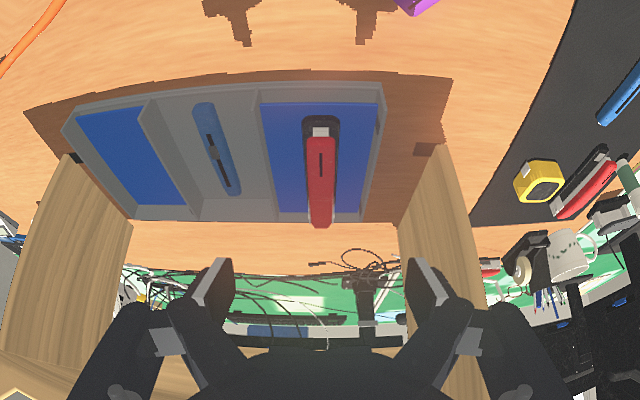

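The stapler lies flat and centred in the left bay (columns 303–338, bay 260–385). The cutter in the middle bay is undisturbed. Next is the measure, with the tool heading +y (84°) and leaned 35°.

Request:
carry_out:
  linear:
    - [-0.005, 0.035, 0.01]
    - [-0.005, 0.035, 0.01]
    - [-0.005, 0.035, 0.01]
    - [0, 0.035, 0]
    - [0, 0.035, 0]
    - [0, 0.035, 0]
    - [0, 0.035, 0]
    - [0, 0.035, 0]
    - [0, 0.035, 0]
    - [0, 0.035, 0]
    - [0, 0.035, 0]
    - [0, 0, 0]
  rot:
    - [0, 0, 0.1]
    - [0, 0, 0.1]
    - [0, 0, 0.1]
    - [0, 0, 0.12]
    - [0, 0, 0.12]
    - [0, 0, 0.12]
    - [0, 0, 0.12]
    - [0, 0, 0.12]
    - [0, 0, 0.12]
    - [0, 0, 0.12]
    - [0, 0, 0.12]
    - [0, 0, 0]
  hand: [0.0854, 0.0854, 0.0854, 0.0854, 0.0854, 0.0854, 0.0854, 0.0854, 0.0854, 0.0854, 0.0854, 0.0854]

```text
time_s: 11.2
tcp_pos: [0.5167, 0.2983, 0.1682]
tcp_rot: [-0.127, 0.236, 0.875, -0.403]
ft_force: [-1.2, -0.2, 0.3]
finger_gap: 0.0857
```

```bash
python3 goal.py .5095 .431 .12 84.2 35
```

```text
t 11.2 d [-0.0072  0.1327 -0.0482] rv [-0.0933 -0.0026  0.4422] q [-0.36  0.41  0.09  2.22  4.66  0.51 -2.5 ] F [-1.2 -0.2  0.3] gap 0.0857 rows>= 3.0
```

Joint 5 hit its limit going this way round, so I'll approach the measure from the other side with the tool heading −y (−96°).

Request:
carry_out:
  linear:
    - [0, 0, 0.006]
    - [0, 0, 0.006]
    - [0, 0, 0.006]
    - [0, 0, 0.006]
    - [0, 0, 0.006]
    - [0, 0, 0]
    - [0, 0, 0]
    - [0, 0, 0]
    - [0, 0, 0]
    - [0, 0, 0]
    - [0, 0, 0]
    - [0, 0, 0]
  rot:
    - [0, 0, -0.12]
    - [0, 0, -0.12]
    - [0, 0, -0.12]
    - [0, 0, -0.12]
    - [0, 0, -0.12]
    - [0, 0, -0.12]
    - [0, 0, -0.12]
    - [0, 0, -0.12]
    - [0, 0, -0.12]
    - [0, 0, -0.12]
    - [0, 0, -0.12]
    - [0, 0, -0.12]
  hand: [0.0854, 0.0854, 0.0854, 0.0854, 0.0854, 0.0854, 0.0854, 0.0854, 0.0854, 0.0854, 0.0854, 0.0854]

```text
time_s: 12.7
tcp_pos: [0.5129, 0.2458, 0.123]
tcp_rot: [-0.337, 0.725, 0.568, -0.194]
ft_force: [0.1, -1.1, 0.4]
finger_gap: 0.0853
```

```bash
python3 goal.py .5065 .401 .18 -95.8 35
```

```text
t 12.7 d [-0.0064  0.1552  0.057 ] rv [ 0.0873  0.1906 -1.3736] q [-1.53  0.79  1.05  2.35  3.31  0.17 -2.89] F [ 0.1 -1.1  0.4] gap 0.0853 rows>= 8.0
```

```bash
python3 goal.py .48 .35 .25 0 0;python3 goal.py .48 .35 .25 -50 0
```

```text
t 12.7 d [-0.0329  0.1042  0.127 ] rv [0.0153 0.7844 0.31  ] q [-1.53  0.79  1.05  2.35  3.31  0.17 -2.89] F [ 0.1 -1.1  0.4] gap 0.0853 rows>= 5.0
t 12.7 d [-0.0329  0.1042  0.127 ] rv [ 0.348   0.7099 -0.5175] q [-1.53  0.79  1.05  2.35  3.31  0.17 -2.89] F [ 0.1 -1.1  0.4] gap 0.0853 rows>= 6.0
```

Request:
carry_out:
  linear:
    - [0, 0, 0.02]
    - [0, 0, 0.02]
    - [-0.005, 0.01, 0.02]
    - [-0.005, 0.015, 0.02]
    - [-0.005, 0.015, 0.02]
    - [-0.005, 0.02, 0.015]
    - [-0.005, 0.02, 0.01]
    - [-0.005, 0.02, 0]
    - [0, 0, 0]
  rot:
    - [0, 0.09, 0.04]
    - [0, 0.09, 0.04]
    - [0, 0.1, 0.04]
    - [0, 0.1, 0.04]
    - [0, 0.1, 0.04]
    - [0, 0.1, 0.04]
    - [0, 0.1, 0.04]
    - [0.01, 0.1, 0.03]
    - [0, 0, 0]
  hand: [0.0854, 0.0854, 0.0854, 0.0854, 0.0854, 0.0854, 0.0854, 0.0854, 0.0854]

```text
time_s: 13.82
tcp_pos: [0.427, 0.2559, 0.0424]
tcp_rot: [-0.475, 0.499, 0.624, -0.369]
ft_force: [0.1, -0.9, 0.3]
finger_gap: 0.0858
```

```bash
python3 goal.py .48 .35 .25 0 0
```

```text
t 13.82 d [0.053  0.0941 0.2076] rv [-0.2322  0.2806 -0.0173] q [-0.64  0.51  0.13  2.4   3.92  0.17 -2.89] F [ 0.1 -0.9  0.3] gap 0.0858 rows>= 4.0
```

```bash
python3 goal.py .515 .25 .13 0 42
```

```text
t 13.82 d [ 0.088  -0.0059  0.0876] rv [-0.2117 -0.4492 -0.0999] q [-0.64  0.51  0.13  2.4   3.92  0.17 -2.89] F [ 0.1 -0.9  0.3] gap 0.0858 rows>= 3.0
```

Request:
carry_out:
  linear:
    - [0.01, 0, 0.015]
    - [0.012, 0, 0.015]
    - [0.013, 0, 0.015]
    - [0.013, 0, 0.015]
    - [0.013, 0, 0.015]
    - [0.013, 0, 0.012]
  rot:
    - [-0.035, -0.075, -0.017]
    - [-0.035, -0.075, -0.017]
    - [-0.035, -0.075, -0.017]
    - [-0.035, -0.075, -0.017]
    - [-0.035, -0.075, -0.017]
    - [-0.035, -0.075, -0.017]
  hand: [0.0854, 0.0854, 0.0854, 0.0854, 0.0854, 0.0854]

```text
time_s: 14.58
tcp_pos: [0.5012, 0.2562, 0.1311]
tcp_rot: [-0.285, 0.648, 0.646, -0.286]
ft_force: [0.2, -0.1, -0.6]
finger_gap: 0.0854
```

```bash
python3 goal.py .515 .25 .13 0 42
```

```text
t 14.57 d [ 0.0138 -0.0062 -0.0011] rv [0.0019 0.0061 0.0017] q [-1.48  0.69  1.02  2.4   3.47  0.28 -2.67] F [ 0.2 -0.1 -0.6] gap 0.0854 rows>= 1.0
```

Request:
carry_out:
  linear:
    - [0.012, -0.005, 0.004]
    - [0.012, -0.005, 0.004]
    - [0.012, -0.005, 0.004]
    - [0.012, -0.005, 0.004]
    - [0.012, -0.005, 0.004]
    - [0.012, -0.005, 0.004]
    - [0, 0, 0]
  rot:
    - [0, -0.01, -0.09]
    - [0, -0.01, -0.09]
    - [0, -0.01, -0.09]
    - [0, -0.01, -0.09]
    - [0, -0.01, -0.09]
    - [0, -0.01, -0.09]
    - [0, 0, 0]
  hand: [0.0854, 0.0854, 0.0854, 0.0854, 0.0854, 0.0854, 0.0854]

```text
time_s: 15.45
tcp_pos: [0.5658, 0.1751, 0.1054]
tcp_rot: [-0.319, 0.789, 0.502, -0.153]
ft_force: [-0.5, 0.3, 0.7]
finger_gap: 0.0854
```

```bash
python3 goal.py .5065 .401 .15 -95.8 35
```

```text
t 15.45 d [-0.0593  0.2259  0.0446] rv [ 0.1823  0.1955 -1.1897] q [-1.39  0.92  1.06  2.3   3.2   0.17 -2.89] F [-0.5  0.3  0.7] gap 0.0854 rows>= 7.0
```

```bash
python3 goal.py .53 .13 .17 20 40
```

```text
t 15.45 d [-0.0358 -0.0451  0.0646] rv [-0.072   0.1606  0.8192] q [-1.39  0.92  1.06  2.3   3.2   0.17 -2.89] F [-0.5  0.3  0.7] gap 0.0854 rows>= 5.0
```

Request:
carry_out:
  linear:
    - [-0.005, 0, 0.008]
    - [-0.005, 0, 0.008]
    - [-0.005, 0, 0.008]
    - [-0.005, -0.01, 0.008]
    - [-0.005, -0.01, 0.008]
    - [-0.005, -0.01, 0.008]
    - [-0.003, -0.01, 0.008]
    - [-0.003, -0.005, 0.008]
    - [0, 0, 0]
  rot:
    - [-0.009, 0.02, 0.1]
    - [-0.009, 0.02, 0.1]
    - [-0.009, 0.02, 0.1]
    - [-0.009, 0.02, 0.1]
    - [-0.009, 0.02, 0.1]
    - [-0.009, 0.02, 0.1]
    - [-0.009, 0.02, 0.1]
    - [-0.009, 0.02, 0.1]
    - [0, 0, 0]
  hand: [0.0854, 0.0854, 0.0854, 0.0854, 0.0854, 0.0854, 0.0854, 0.0854, 0.0854]

```text
time_s: 16.58
tcp_pos: [0.5305, 0.1291, 0.1722]
tcp_rot: [-0.245, 0.528, 0.738, -0.341]
ft_force: [0.0, 0.2, -0.1]
finger_gap: 0.0854
```

```bash
python3 goal.py .535 -.035 .17 0 40
cat > fit.py <<'E'
from h import *
def rows():
    D=[]
    def a(q,p,w): D.append((q,p,w))
    a([-1,.507,-.238,1.5,.126,1.149,-.155],[.28,.5582,.2304],[-.60137,.60204,.37088,-.37195])
    a([-.57,.48,-.33,1.5,.17,1.19,.63],[.4542,.4118,.2509],[-.501,.502,.498,-.499])
    a([-.92,.39,.19,2.2,1.22,.36,-.28],[.5163,.2708,.1582],[-.32,.624,.622,-.347])
    a([-.87,.44,.18,2.36,2.05,.39,-1.09],[.5171,.235,.1314],[-.292,.629,.646,-.318])
    a([-.71,.57,-.03,2.46,2.35,.63,-1.42],[.5111,.2312,.0756],[-.288,.622,.659,-.308])
    a([-.65,.71,-.12,2.5,2.45,.8,-1.55],[.5106,.2302,.0248],[-.289,.621,.661,-.307])
    a([-.4,.4,0,2.47,2.55,.46,-1.33],[.5423,.112,.1339],[-.296,.636,.647,-.301])
    a([.12,.48,-.13,2.44,3,.48,-1.43],[.5796,-.0393,.1088],[-.303,.65,.631,-.295])
    a([.09,.61,-.12,2.3,2.99,.47,-1.41],[.6499,-.0348,.0729],[-.301,.649,.634,-.294])
    a([.11,.28,-.12,2.47,2.98,.31,-1.42],[.5351,-.0351,.1714],[-.303,.65,.631,-.294])
    a([-.36,.41,.09,2.22,4.66,.51,-2.5],[.5167,.2983,.1682],[-.127,.236,.875,-.403])
    a([-1.53,.79,1.05,2.35,3.31,.17,-2.89],[.5129,.2458,.123],[-.337,.725,.568,-.194])
    a([-.64,.51,.13,2.4,3.92,.17,-2.89],[.427,.2559,.0424],[-.475,.499,.624,-.369])
    a([-1.48,.69,1.02,2.4,3.47,.28,-2.67],[.5012,.2562,.1311],[-.285,.648,.646,-.286])
    a([-1.39,.92,1.06,2.3,3.2,.17,-2.89],[.5658,.1751,.1054],[-.319,.789,.502,-.153])
    return D
Rx=lambda a:Ro.from_euler('x',a);Ry=lambda a:Ro.from_euler('y',a);Rz=lambda a:Ro.from_euler('z',a)
# product of exponentials with small free parameters
def fk(q,P,s):
    # P: base z, base x, L1,e1(x off), L2,e2, e6, L3 ; angle offsets 7
    R=Rz(s[0]*q[0]+P[8]);p=np.array([0,0,P[0]])+R.apply([P[1],0,0])
    R=R*Ry(q[1]+P[9]);R=R*Rz(s[2]*q[2]+P[10]);p=p+R.apply([P[3],0,P[2]])
    R=R*Ry(q[3]*s[3]+P[11]);p=p+R.apply([P[5],0,0]);R=R*Rz(s[4]*q[4]+P[12]);p=p+R.apply([0,0,P[4]])
    R=R*Ry(s[5]*q[5]+P[13]);p=p+R.apply([P[6],0,0]);R=R*Rz(s[6]*q[6]+P[14]);p=p+R.apply([0,0,P[7]])
    return p,R   # tool: z along pointing
M=np.array([[1,0,0],[0,0,1],[0,-1,0]]).T  # our tool(x,y,z) cols in model frame: y_tool = +z_model
def res(P,D,s):
    r=[]
    for q,p,w in D:
        pp,R=fk(q,P,s);T=Ro.from_quat(np.roll(w,-1))
        Rm=R*Ro.from_matrix(np.array([[1,0,0],[0,0,-1],[0,1,0]],float))
        r+=list((pp-p)*10)+list((Rm.inv()*T).as_rotvec())
    return np.array(r)
if __name__=='__main__':
    import itertools,pickle
    D=rows();best=None;rng=np.random.default_rng(0)
    for s in itertools.product([-1],[1],[-1,1],[1,-1],[-1,1],[1,-1],[-1,1]):
        for k in range(3):
            P0=np.r_[.3,0,.4,0,.35,0,0,.25,rng.choice([0,np.pi/2,-np.pi/2,np.pi],7)*(k>0)]
            try: f=least_squares(res,P0,args=(D,s),max_nfev=60,loss='soft_l1')
            except Exception: continue
            if best is None or f.cost<best[0]: best=(f.cost,f.x,s);print(f.cost,s,flush=True)
    f=least_squares(res,best[1],args=(D,best[2]));print(f.cost,f.x.round(3),best[2]);print(np.abs(f.fun).reshape(-1,6).max(1).round(3))
    pickle.dump((f.x,best[2]),open('fk.pkl','wb'))
E
timeout 400 python3 fit.py
```

```text
t 16.57 d [ 0.0045 -0.1641 -0.0022] rv [-0.0022  0.0051 -0.3285] q [-0.88  0.42  0.89  2.46  4.09  0.54 -2.44] F [ 0.   0.2 -0.1] gap 0.0854 rows>= 3.0
0.022061046315957622 (-1, 1, -1, 1, -1, 1, -1)
0.02206104631589967 (-1, 1, -1, 1, -1, -1, -1)
0.022061046315898114 (-1, 1, 1, 1, -1, 1, -1)
```

```bash
cat > f2.py <<'E'
from fit import *
import pickle
D=rows();D.append(([-.88,.42,.89,2.46,4.09,.54,-2.44],[.5305,.1291,.1722],[-.245,.528,.738,-.341]))
s=(-1,1,-1,1,-1,1,-1);rng=np.random.default_rng(0);best=None
for k in range(12):
    P0=np.r_[.3,0,.4,0,.35,0,0,.25,rng.choice([0,np.pi/2,-np.pi/2,np.pi],7)*(k>0)]
    f=least_squares(res,P0,args=(D,s),max_nfev=60,loss='soft_l1')
    if best is None or f.cost<best[0]: best=(f.cost,f.x)
    if best[0]<.03: break
f=least_squares(res,best[1],args=(D,s));print(f.cost,f.x.round(3));print(np.abs(f.fun).reshape(-1,6).max(1).round(3))
pickle.dump((f.x,s),open('fk.pkl','wb'))
E
timeout 200 python3 f2.py
cat > ik.py <<'E'
from fit import *
import pickle
P,s=pickle.load(open('fk.pkl','rb'))
lo=np.array([-3.08,-.24,-1.43,0,-1.52,.17,-2.89]);hi=np.array([3.08,2.05,1.35,2.5,4.66,1.96,2.89])
def goal(x,y,z,ya,ti,flip=False):
    ya,ti=np.radians([ya,ti]);u=np.array([np.cos(ya),np.sin(ya),0]);ty=np.sin(ti)*u-np.cos(ti)*np.array([0,0,1.])
    tx=np.array([-np.sin(ya),np.cos(ya),0])*(-1 if flip else 1)
    return np.array([x,y,z]),Ro.from_matrix(np.c_[tx,ty,np.cross(tx,ty)])
C=Ro.from_matrix(np.array([[1,0,0],[0,0,-1],[0,1,0]],float))
def ik(g,q0,w=.02):
    def r(q):
        pp,R=fk(q,P,s);return np.r_[(pp-g[0])*10,((R*C).inv()*g[1]).as_rotvec(),w*(q-q0)]
    f=least_squares(r,np.clip(q0,lo+.02,hi-.02),bounds=(lo+.01,hi-.01));return f.x,np.abs(f.fun[:6]).max()
E
python3 - <<'E'
from ik import *
print(P.round(3))
q0=np.array([-.7,.6,0,2.2,1.57,.6,-2.0])
for fl,qs in ((False,[-.7,.6,0,2.2,1.57,.6,-2]),(True,[-.7,.6,0,2.2,1.57,.6,1])):
  for ti in (0,20,30,35):
    for z in (.01,.15):
      for hd in (-95.8,84.2):
       for q00 in (qs,[-.7,.6,0,1.9,.3,1,qs[6]],[-.5,.5,0,2.2,4.3,.5,qs[6]]):
        q,e=ik(goal(.508+.015*np.cos(np.radians(hd)),.416+.015*np.sin(np.radians(hd)),z,hd,ti,fl),np.array(q00),.005)
        if e<.02: print(fl,ti,z,hd,q.round(2),round(e,3))
E
```

```text
0.024021862933113536 [ 2.370e-01 -8.000e-03  5.860e-01 -3.000e-03  3.780e-01  1.000e-03
 -1.000e-03  3.630e-01 -1.000e-02  1.000e-02 -3.100e-02 -1.700e-02
 -4.000e-03 -4.000e-03  3.122e+00]
[0.017 0.036 0.058 0.049 0.028 0.036 0.036 0.035 0.029 0.031 0.065 0.031
 0.027 0.027 0.032 0.041]
[ 2.370e-01 -8.000e-03  5.860e-01 -3.000e-03  3.780e-01  1.000e-03
 -1.000e-03  3.630e-01 -1.000e-02  1.000e-02 -3.100e-02 -1.700e-02
 -4.000e-03 -4.000e-03  3.122e+00]
False 0 0.01 -95.8 [-0.29  0.87 -0.75  1.67  0.71  0.89 -1.41] 0.0
False 0 0.01 -95.8 [-0.44  0.8  -0.45  1.67  0.44  0.78 -1.18] 0.0
False 0 0.01 -95.8 [-0.1   1.09 -1.26  1.68  1.1   1.23 -1.71] 0.0
False 0 0.01 84.2 [-0.17  1.07 -1.18  1.61  1.05  1.2   1.47] 0.0
False 0 0.15 -95.8 [-0.26  0.71 -0.8   1.54  0.53  1.12 -1.26] 0.0
False 0 0.15 -95.8 [-0.44  0.63 -0.45  1.54  0.28  1.04 -1.04] 0.0
False 0 0.15 -95.8 [-0.07  0.97 -1.42  1.55  0.97  1.45 -1.62] 0.0
False 0 0.15 84.2 [-0.14  0.97 -1.36  1.48  0.94  1.44  1.55] 0.0
False 20 0.01 -95.8 [-0.54  0.96 -0.58  1.4   0.64  1.29 -1.37] 0.0
False 20 0.01 -95.8 [-0.67  0.91 -0.29  
[... 3344 characters left out ...]
 0.02  1.86 -0.85  0.64  0.08] 0.0
True 35 0.01 -95.8 [-0.67  1.08 -0.51  1.17  0.67  1.61  1.8 ] 0.0
True 35 0.01 -95.8 [-0.78  1.05 -0.23  1.17  0.47  1.52  1.94] 0.0
True 35 0.01 -95.8 [-0.47  1.27 -1.16  1.17  1.1   1.92  1.54] 0.0
True 35 0.01 84.2 [-0.82  0.85  0.6   2.01  4.65  0.97  0.86] 0.0
True 35 0.01 84.2 [-0.13  0.82 -0.53  2.01 -1.2   0.18  0.63] 0.0
True 35 0.01 84.2 [-0.82  0.85  0.6   2.01  4.65  0.97  0.86] 0.0
True 35 0.15 -95.8 [-0.68  0.95 -0.52  1.07  0.62  1.8   1.9 ] 0.0
True 35 0.15 -95.8 [-0.79  0.91 -0.23  1.07  0.45  1.73  2.02] 0.0
True 35 0.15 -95.8 [-0.55  1.03 -0.92  1.07  0.86  1.95  1.73] 0.0
True 35 0.15 84.2 [-0.42  0.54 -0.06  1.91 -1.01  0.61  0.27] 0.0
```

The kinematic fit is good, to a few mm and about 0.03 rad. I'll plan joint-interpolated paths with it to get clear of the limits.

```bash
cat > path.py <<'E'
from ik import *
def path(q0,q1,via=(),n=None):
    Q=[np.array(q) for q in (q0,*via,q1)];out=[]
    rows=[]
    for a,b in zip(Q,Q[1:]):
        m=1
        while True:
            qs=[a+(b-a)*i/m for i in range(m+1)];F=[fk(q,P,s) for q in qs]
            d=[(F[i+1][0]-F[i][0],(F[i+1][1]*F[i][1].inv()).as_rotvec()) for i in range(m)]
            if max(np.linalg.norm(x[0]) for x in d)<.045 and max(np.linalg.norm(x[1]) for x in d)<.13 and np.all(np.abs(b-a)/m<[.15,.15,.19,.19,.19,.19,.19]): break
            m+=1
        rows+=list(zip(d,qs[1:],F[1:]))
    for (dl,dr),q,(p,R) in rows: print(dl.round(3).tolist(),dr.round(3).tolist(),'p',p.round(3),'el',(np.array([0,0,P[0]])+0).round(1)[2],'down',R.apply([0,0,1]).round(2))
    print('LIN',[r[0][0].round(3).tolist() for r in rows]);print('ROT',[r[0][1].round(3).tolist() for r in rows])
E
python3 - <<'E'
from path import *
q0=get_obs()['joint_pos'];print(q0.round(2),fk(q0,P,s)[0])
q1,e=ik(goal(.5065,.401,.13,-95.8,35),np.array([-.7,.95,-.3,1.1,.55,1.7,-1.25]));print(q1.round(2),e)
path(q0,q1)
E
```

```text
[-0.88  0.42  0.89  2.46  4.09  0.54 -2.44] [0.53494719 0.12818742 0.17199664]
[-0.74  0.94 -0.35  1.09  0.53  1.72 -1.19] 2.5018315811282792e-05
[0.032, 0.021, 0.017] [0.041, -0.065, -0.002] p [0.567 0.15  0.189] el 0.2 down [ 0.68  0.2  -0.71]
[0.031, 0.021, 0.019] [0.042, -0.065, -0.003] p [0.598 0.171 0.208] el 0.2 down [ 0.72  0.23 -0.65]
[0.029, 0.021, 0.02] [0.043, -0.066, -0.004] p [0.627 0.192 0.228] el 0.2 down [ 0.77  0.25 -0.59]
[0.027, 0.02, 0.021] [0.043, -0.066, -0.006] p [0.654 0.212 0.25 ] el 0.2 down [ 0.8   0.27 -0.53]
[0.026, 0.019, 0.022] [0.044, -0.065, -0.009] p [0.68  0.231 0.272] el 0.2 down [ 0.84  0.29 -0.46]
[0.024, 0.018, 0.023] [0.045, -0.064, -0.011] p [0.703 0.248 0.295] el 0.2 down [ 0.87  0.3  -0.4 ]
[0.022, 0.016, 0.023] [0.045, -0.063, -0.015] p [0.725 0.264 0.318] el 0.2 down [ 0.9   0.3  -0.33]
[0.02, 0.014, 0.023] [0.046, -0.061, -0.018] p [0.745 0.279 0.341] el 0.2 down [ 0.92  0.3  -0.26]
[0.018, 0.012, 0.023] [0.047, -0.059, -0.022] p [0.763 0.291 0.364] el 0.2 down [ 0.94  0.29 -0.19]
[0.016, 0.01, 0.022] [0.048, -0.056, -0.026] p [0.778 0.3
[... 3828 characters left out ...]
.018], [0.047, -0.059, -0.022], [0.048, -0.056, -0.026], [0.048, -0.053, -0.03], [0.049, -0.049, -0.034], [0.049, -0.045, -0.038], [0.05, -0.04, -0.043], [0.05, -0.035, -0.047], [0.05, -0.029, -0.051], [0.05, -0.022, -0.054], [0.05, -0.016, -0.057], [0.05, -0.008, -0.06], [0.05, -0.001, -0.063], [0.05, 0.007, -0.064], [0.05, 0.016, -0.066], [0.049, 0.024, -0.066], [0.049, 0.032, -0.066], [0.048, 0.041, -0.065], [0.048, 0.049, -0.064], [0.047, 0.057, -0.062], [0.047, 0.065, -0.059], [0.047, 0.073, -0.056], [0.047, 0.08, -0.052], [0.048, 0.086, -0.047], [0.048, 0.093, -0.042], [0.049, 0.098, -0.037], [0.051, 0.103, -0.032], [0.052, 0.107, -0.026], [0.055, 0.111, -0.02], [0.057, 0.114, -0.015]]
```

```bash
cat > sim.py <<'E'
from ik import *
from scipy.spatial.transform import Slerp
def ikstep(g,q):
    qq=q.copy()
    def r(x):
        pp,R=fk(x,P,s);return np.r_[(pp-g[0])*100,10*((R*C).inv()*g[1]).as_rotvec(),.1*(x-q)]
    f=least_squares(r,np.clip(q,lo+1e-4,hi-1e-4),bounds=(lo,hi),max_nfev=15);return f.x,np.abs(f.fun[:6]).max()/100
def run(q,gs,n=14,verbose=True):
    for g in gs:
        p0,R0=fk(q,P,s);R0=R0*C;G=goal(*g);rv=(G[1]*R0.inv()).as_rotvec()
        worst=0;mj=0;zm=9
        for i in range(1,n+1):
            qn,e=ikstep((p0+(G[0]-p0)*i/n,Ro.from_rotvec(rv*i/n)*R0),q);mj=max(mj,np.abs(qn-q).max());q=qn;worst=max(worst,e)
        if verbose: print(g,'->',q.round(2),'err',round(worst,3),'maxstep',round(mj,2),flush=True)
    return q
E
timeout 500 python3 - <<'E'
from sim import *
print('check hist'); run(np.array([.11,.28,-.12,2.47,2.98,.31,-1.42]),[(.5167,.2983,.1682,59,36)])
run(np.array([-.57,.48,-.33,1.5,.17,1.19,.63]),[(.516,.271,.158,0,34),(.511,.231,.0756,3.5,40)])
q=np.array([-.88,.42,.89,2.46,4.09,.54,-2.44])
for gs in ([(.535,-.035,.17,0,40),(.511,.23,.13,3.5,40),(.454,.412,.25,0,0)],
           [(.60,.05,.2,0,50),(.6,.15,.2,-20,50),(.6,.25,.25,-40,30),(.5,.4,.25,-40,0)],
           [(.56,.2,.2,10,55),(.56,.25,.22,-30,55),(.56,.3,.22,-60,45),(.5,.4,.22,-95,35)]):
    print('--'); run(q,gs)
E
```

```text
check hist
(0.5167, 0.2983, 0.1682, 59, 36) -> [ 0.1   0.43 -0.57  2.23  4.66  0.17 -2.47] err 0.004 maxstep 0.33
(0.516, 0.271, 0.158, 0, 34) -> [-0.97  0.4   0.3   2.21  1.2   0.25 -0.26] err 0.0 maxstep 0.23
(0.511, 0.231, 0.0756, 3.5, 40) -> [-0.63  0.57 -0.09  2.46  2.4   0.63 -1.43] err 0.0 maxstep 0.21
--
(0.535, -0.035, 0.17, 0, 40) -> [-0.59  0.41  0.94  2.48  4.17  0.58 -2.52] err 0.0 maxstep 0.02
(0.511, 0.23, 0.13, 3.5, 40) -> [-1.18  0.52  0.72  2.41  3.18  0.29 -2.18] err 0.001 maxstep 0.17
(0.454, 0.412, 0.25, 0, 0) -> [-0.92  0.25  0.2   2.28  3.73  0.17 -2.89] err 0.057 maxstep 0.44
--
(0.6, 0.05, 0.2, 0, 50) -> [-0.87  0.52  1.03  2.45  3.81  0.64 -2.45] err 0.0 maxstep 0.02
(0.6, 0.15, 0.2, -20, 50) -> [-1.37  0.73  1.18  2.27  3.57  0.17 -2.89] err 0.003 maxstep 0.21
(0.6, 0.25, 0.25, -40, 30) -> [-1.4   0.55  1.06  2.23  3.29  0.17 -2.89] err 0.052 maxstep 0.02
(0.5, 0.4, 0.25, -40, 0) -> [-0.52  0.53 -0.32  1.41  0.15  1.23  0.04] err 0.062 maxstep 2.87
--
(0.56, 0.2, 0.2, 10, 55) -> [-0.57  0.38  0.03  2.5   2.73  0.68 -1.48] err 0.002 maxstep 0.22
(0.56, 0.25, 0.22, -30, 55) -> [-1.07  0.53  0.18  2.03  1.23  0.91 -0.83] err 0.0 maxstep 0.12
(0.56, 0.3, 0.22, -60, 45) -> [-0.97  0.69  0.11  1.49  0.67  1.33 -0.62] err 0.0 maxstep 0.06
(0.5, 0.4, 0.22, -95, 35) -> [-0.94  0.85  0.13  1.    0.26  1.78 -0.91] err 0.0 maxstep 0.04
```

```bash
python3 goal.py .56 .2 .2 10 55
```

```text
t 16.57 d [0.0295 0.0709 0.0278] rv [ 0.0626 -0.249  -0.1533] q [-0.88  0.42  0.89  2.46  4.09  0.54 -2.44] F [ 0.   0.2 -0.1] gap 0.0854 rows>= 2.0
```

Request:
carry_out:
  linear:
    - [0.004, 0.009, 0.0035]
    - [0.004, 0.009, 0.0035]
    - [0.004, 0.009, 0.0035]
    - [0.004, 0.009, 0.0035]
    - [0.0035, 0.009, 0.0035]
    - [0.0035, 0.009, 0.0035]
    - [0.0035, 0.009, 0.0035]
    - [0.003, 0.008, 0.0035]
  rot:
    - [0.008, -0.031, -0.019]
    - [0.008, -0.031, -0.019]
    - [0.008, -0.031, -0.019]
    - [0.008, -0.031, -0.019]
    - [0.008, -0.031, -0.019]
    - [0.008, -0.031, -0.019]
    - [0.008, -0.031, -0.019]
    - [0.007, -0.031, -0.019]
  hand: [0.0854, 0.0854, 0.0854, 0.0854, 0.0854, 0.0854, 0.0854, 0.0854]

```text
time_s: 17.58
tcp_pos: [0.5653, 0.2059, 0.2019]
tcp_rot: [-0.195, 0.611, 0.73, -0.235]
ft_force: [0.2, -0.5, 0.3]
finger_gap: 0.0851
```

```bash
python3 goal.py .56 .25 .22 -30 55; timeout 100 python3 -c "
from sim import *
run(get_obs()['joint_pos'],[(.56, .25, .22, -30, 55), (.56, .3, .22, -60, 45), (.5, .4, .22, -95, 35)])"
```

```text
t 17.57 d [-0.0053  0.0441  0.0181] rv [ 0.0008 -0.0112 -0.7004] q [-1.23  0.59  1.01  2.5   3.44  0.68 -2.28] F [ 0.2 -0.5  0.3] gap 0.0851 rows>= 4.0
(0.56, 0.25, 0.22, -30, 55) -> [-1.51  0.7   0.92  2.03  0.82  0.5  -0.45] err 0.0 maxstep 0.77
(0.56, 0.3, 0.22, -60, 45) -> [-1.26  0.78  0.69  1.49  0.31  1.17 -0.31] err 0.0 maxstep 0.06
(0.5, 0.4, 0.22, -95, 35) -> [-1.13  0.92  0.68  1.01 -0.07  1.76 -0.65] err 0.0 maxstep 0.05
```

Request:
carry_out:
  linear:
    - [0, 0.004, 0.002]
    - [0, 0.004, 0.002]
    - [0, 0.004, 0.002]
    - [-0.001, 0.004, 0.002]
    - [-0.001, 0.004, 0.002]
    - [-0.001, 0.004, 0.002]
    - [-0.001, 0.005, 0.002]
    - [-0.001, 0.005, 0.001]
    - [0, 0.005, 0.001]
    - [0, 0.005, 0.001]
  rot:
    - [0, 0, -0.07]
    - [0, 0, -0.07]
    - [0, 0, -0.07]
    - [0, 0, -0.07]
    - [0, 0, -0.07]
    - [0, 0, -0.07]
    - [0, 0, -0.07]
    - [0, 0, -0.07]
    - [0, 0, -0.07]
    - [0, 0, -0.07]
  hand: [0.0854, 0.0854, 0.0854, 0.0854, 0.0854, 0.0854, 0.0854, 0.0854, 0.0854, 0.0854]

```text
time_s: 18.82
tcp_pos: [0.5749, 0.2314, 0.2305]
tcp_rot: [-0.224, 0.774, 0.569, -0.167]
ft_force: [-0.4, 0.6, 0.0]
finger_gap: 0.0854
```

```bash
python3 goal.py .56 .3 .22 -60 45; timeout 100 python3 -c "
from sim import *
run(get_obs()['joint_pos'],[(.56, .3, .22, -60, 45), (.5, .4, .22, -95, 35)])"
```

```text
t 18.82 d [-0.0149  0.0686 -0.0105] rv [ 0.1437  0.1737 -0.7428] q [-1.58  0.75  1.13  2.22  1.71  0.19 -1.18] F [-0.4  0.6  0. ] gap 0.0854 rows>= 5.0
(0.56, 0.3, 0.22, -60, 45) -> [-1.24  0.76  0.64  1.49  0.35  1.18 -0.34] err 0.0 maxstep 0.44
(0.5, 0.4, 0.22, -95, 35) -> [-1.12  0.91  0.63  1.01 -0.04  1.76 -0.67] err 0.0 maxstep 0.05
```

The wrist has come round: joint 5 is at 1.71 and joint 7 at −1.18.

Request:
carry_out:
  linear:
    - [-0.001, 0.007, -0.001]
    - [-0.001, 0.007, -0.001]
    - [-0.001, 0.007, -0.001]
    - [-0.002, 0.007, -0.001]
    - [-0.002, 0.007, -0.001]
    - [-0.002, 0.007, -0.001]
    - [-0.002, 0.007, -0.001]
    - [-0.002, 0.007, -0.001]
    - [-0.001, 0.007, -0.001]
    - [-0.001, 0.006, -0.001]
  rot:
    - [0.014, 0.017, -0.074]
    - [0.014, 0.017, -0.074]
    - [0.014, 0.017, -0.074]
    - [0.014, 0.017, -0.074]
    - [0.014, 0.017, -0.074]
    - [0.014, 0.017, -0.074]
    - [0.014, 0.017, -0.074]
    - [0.014, 0.017, -0.074]
    - [0.014, 0.017, -0.075]
    - [0.014, 0.017, -0.075]
  hand: [0.0854, 0.0854, 0.0854, 0.0854, 0.0854, 0.0854, 0.0854, 0.0854, 0.0854, 0.0854]

```text
time_s: 20.08
tcp_pos: [0.5649, 0.2949, 0.2262]
tcp_rot: [-0.349, 0.891, 0.272, -0.103]
ft_force: [1.1, -0.8, -0.4]
finger_gap: 0.0853
```

```bash
python3 goal.py .5065 .401 .12 -95.8 35
```

```text
t 20.07 d [-0.0584  0.1061 -0.1062] rv [ 0.2122  0.0596 -0.6869] q [-1.29  0.76  0.67  1.56  0.42  1.12 -0.37] F [ 1.1 -0.8 -0.4] gap 0.0853 rows>= 4.0
```

Request:
carry_out:
  linear:
    - [-0.01, 0.01, -0.005]
    - [-0.01, 0.012, -0.01]
    - [-0.01, 0.014, -0.013]
    - [-0.009, 0.017, -0.016]
    - [-0.008, 0.018, -0.02]
    - [-0.006, 0.018, -0.021]
    - [-0.005, 0.017, -0.021]
    - [0, 0, 0]
  rot:
    - [0.03, 0.0085, -0.098]
    - [0.03, 0.0085, -0.098]
    - [0.03, 0.0085, -0.098]
    - [0.03, 0.0085, -0.098]
    - [0.03, 0.0085, -0.098]
    - [0.031, 0.0085, -0.098]
    - [0.031, 0.0085, -0.098]
    - [0, 0, 0]
  hand: [0.0854, 0.0854, 0.0854, 0.0854, 0.0854, 0.0854, 0.0854, 0.0854]

```text
time_s: 21.08
tcp_pos: [0.5072, 0.3998, 0.119]
tcp_rot: [-0.459, 0.887, -0.044, 0.022]
ft_force: [0.3, 0.0, 0.2]
finger_gap: 0.0854
```

```bash
python3 goal.py .5065 .401 .06 -95.8 35; python3 snap.py w6
```

```text
t 21.07 d [-0.0007  0.0012 -0.059 ] rv [ 0.0049 -0.0026 -0.0025] q [-1.13  1.01  0.62  1.12 -0.08  1.57 -0.73] F [0.3 0.  0.2] gap 0.0854 rows>= 1.0
21.075 [0.5072 0.3998 0.119 ] [[0.995, -0.059, 0.079], [-0.099, -0.575, 0.812], [-0.002, -0.816, -0.578]] [-1.13  1.01  0.62  1.12 -0.08  1.57 -0.73] [0.3 0.  0.2] 0.08541516021802538
```

View pics/w6.png

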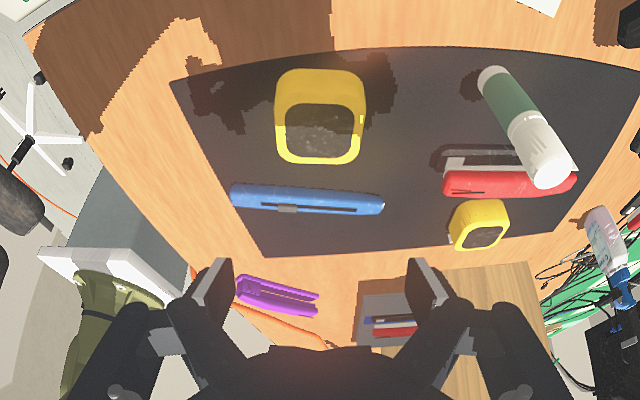

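The measure is centred between the fingers (columns 275–365) and square to the tool. I'll check its position and then go down.

Run:
```python
from h import *
import pickle
c,o,_=pickle.load(open('pics/w6.pkl','rb'))
for p in [(320,164),(321,107),(319,158),(287,135),(354,133),(277,128),(364,128)]: print(p,plane(c,p,.035,True).round(4))
```

```text
(320, 164) [0.5055 0.3882 0.035 ]
(321, 107) [0.5109 0.4373 0.035 ]
(319, 158) [0.5054 0.3942 0.035 ]
(287, 135) [0.4868 0.4174 0.035 ]
(354, 133) [0.5302 0.4149 0.035 ]
(277, 128) [0.4815 0.424  0.035 ]
(364, 128) [0.5367 0.4186 0.035 ]
```

Request:
carry_out:
  linear:
    - [0, 0, -0.03]
    - [0, 0.001, -0.03]
    - [0, 0, 0]
  rot:
    - [0.003, -0.001, -0.001]
    - [0.002, -0.001, -0.001]
    - [0, 0, 0]
  hand: [0.0854, 0.0854, 0.0854]

```text
time_s: 21.5
tcp_pos: [0.5073, 0.3993, 0.0609]
tcp_rot: [-0.461, 0.886, -0.044, 0.023]
ft_force: [-0.2, -0.4, -0.1]
finger_gap: 0.0849
```

Request:
carry_out:
  linear:
    - [0, 0.001, -0.02]
    - [0, 0.001, -0.02]
    - [0, 0, -0.01]
    - [0, 0, 0]
    - [0, 0, 0]
    - [0, 0, 0]
    - [0, 0, 0]
  rot:
    - [0, 0, 0]
    - [0, 0, 0]
    - [0, 0, 0]
    - [0, 0, 0]
    - [0, 0, 0]
    - [0, 0, 0]
    - [0, 0, 0]
  hand: [0.0854, 0.0854, 0.0854, 0, 0, 0, 0]
  grip_force: 50

```text
time_s: 22.38
tcp_pos: [0.5099, 0.4017, 0.0131]
tcp_rot: [-0.462, 0.885, -0.044, 0.026]
ft_force: [0.3, 1.5, 2.0]
finger_gap: 0.057
```

```bash
python3 goal.py .5065 .401 .06 -95.8 35; timeout 200 python3 -c "
from sim import *
q=get_obs()['joint_pos']
run(q,[(.5065,.401,.15,-95.8,35),(.53,.33,.2,-60,40),(.56,.25,.2,-30,50),(.56,.2,.18,0,45),(.57,.05,.15,0,38),(.60,-.2,.13,-1.7,35),(.61,-.255,.06,-1.7,35)])
print()
run(q,[(.5065,.401,.15,-95.8,35),(.48,.38,.22,-95,0),(.46,.38,.25,0,0),(.52,.26,.16,0,35),(.55,.1,.15,0,35),(.60,-.2,.13,-1.7,35),(.61,-.255,.06,-1.7,35)])
"
```

```text
t 22.38 d [-0.0034 -0.0007  0.0469] rv [-0.0025  0.0048  0.0008] q [-1.13  1.12  0.59  1.18 -0.12  1.41 -0.76] F [0.3 1.5 2. ] gap 0.057 rows>= 1.0
(0.5065, 0.401, 0.15, -95.8, 35) -> [-1.11  0.98  0.62  1.07 -0.07  1.65 -0.7 ] err 0.0 maxstep 0.02
(0.53, 0.33, 0.2, -60, 40) -> [-1.26  0.75  0.61  1.5   0.28  1.18 -0.35] err 0.0 maxstep 0.04
(0.56, 0.25, 0.2, -30, 50) -> [-1.42  0.65  0.81  2.02  0.78  0.51 -0.4 ] err 0.0 maxstep 0.06
(0.56, 0.2, 0.18, 0, 45) -> [-0.89  0.39  0.37  2.35  2.39  0.35 -1.35] err 0.0 maxstep 0.29
(0.57, 0.05, 0.15, 0, 38) -> [-0.21  0.36  0.05  2.38  2.92  0.26 -1.5 ] err 0.0 maxstep 0.05
(0.6, -0.2, 0.13, -1.7, 35) -> [ 0.58  0.47 -0.21  2.19  4.32  0.17 -2.39] err 0.0 maxstep 0.24
(0.61, -0.255, 0.06, -1.7, 35) -> [ 0.53  0.62 -0.02  2.16  4.19  0.35 -2.18] err 0.0 maxstep 0.02

(0.5065, 0.401, 0.15, -95.8, 35) -> [-1.11  0.98  0.62  1.07 -0.07  1.65 -0.7 ] err 0.0 maxstep 0.02
(0.48, 0.38, 0.22, -95, 0) -> [-1.01  0.54  0.53  1.54 -0.31  1.16 -0.49] err 0.0 maxstep 0.04
(0.46, 0.38, 0.25, 0, 0) -> [-0.79  0.45  0.11  1.54 -0.07  1.17  0.92] err 0.0 maxstep 0.1
(0.52, 0.26, 0.16, 0, 35) -> [-1.07  0.41  0.47  2.23  1.21  0.17 -0.26] err 0.0 maxstep 0.78
(0.55, 0.1, 0.15, 0, 35) -> [-0.3   0.34 -0.03  2.35  2.27  0.21 -0.97] err 0.0 maxstep 0.11
(0.6, -0.2, 0.13, -1.7, 35) -> [ 0.95  0.56 -0.77  2.19  1.96  0.17  0.01] err 0.0 maxstep 0.21
(0.61, -0.255, 0.06, -1.7, 35) -> [ 1.06  0.77 -0.86  2.16  2.16  0.3  -0.02] err 0.0 maxstep 0.02
```

Gripped at 57 mm. I'll lift and carry it to the right bay along the simulated path.

Request:
carry_out:
  linear:
    - [0, 0, 0.02]
    - [0, 0, 0.03]
    - [0, 0, 0.03]
    - [0, 0, 0.03]
    - [0, 0, 0.03]
    - [0, 0, 0]
  rot:
    - [0, 0, 0]
    - [0, 0, 0]
    - [0, 0, 0]
    - [0, 0, 0]
    - [0, 0, 0]
    - [0, 0, 0]
  hand: [0, 0, 0, 0, 0, 0]

```text
time_s: 23.12
tcp_pos: [0.5107, 0.4014, 0.1562]
tcp_rot: [-0.463, 0.885, -0.044, 0.027]
ft_force: [-0.2, 0.4, -2.5]
finger_gap: 0.057
```

```bash
python3 goal.py .53 .33 .2 -60 40
```

```text
t 23.12 d [ 0.0193 -0.0714  0.0438] rv [-0.0937 -0.0125  0.6256] q [-1.13  0.98  0.63  1.08 -0.07  1.62 -0.72] F [-0.2  0.4 -2.5] gap 0.057 rows>= 4.0
```

Request:
carry_out:
  linear:
    - [0.003, -0.012, 0.007]
    - [0.003, -0.012, 0.007]
    - [0.003, -0.012, 0.007]
    - [0.003, -0.012, 0.007]
    - [0.004, -0.012, 0.008]
    - [0.004, -0.012, 0.008]
    - [0.004, -0.012, 0]
    - [0.005, -0.013, 0]
    - [0.006, -0.013, 0]
    - [0.006, -0.013, 0]
    - [0.006, -0.013, 0]
    - [0.006, -0.013, 0]
  rot:
    - [-0.016, -0.002, 0.104]
    - [-0.016, -0.002, 0.104]
    - [-0.016, -0.002, 0.104]
    - [-0.016, -0.002, 0.104]
    - [-0.016, -0.002, 0.104]
    - [-0.016, -0.002, 0.104]
    - [-0.01, -0.024, 0.085]
    - [-0.01, -0.024, 0.085]
    - [-0.01, -0.024, 0.085]
    - [-0.01, -0.024, 0.085]
    - [-0.01, -0.024, 0.085]
    - [-0.01, -0.024, 0.085]
  hand: [0, 0, 0, 0, 0, 0, 0, 0, 0, 0, 0, 0]

```text
time_s: 24.62
tcp_pos: [0.5618, 0.2517, 0.1959]
tcp_rot: [-0.321, 0.806, 0.473, -0.154]
ft_force: [2.0, -1.0, -1.4]
finger_gap: 0.0569
```

```bash
python3 goal.py .56 .2 .18 0 45;timeout 200 python3 -c "
from sim import *
q=get_obs()['joint_pos']
run(q,[(.56,.2,.18,0,45),(.57,.05,.15,0,38),(.60,-.2,.13,-1.7,35)])
"
```

```text
t 24.62 d [-0.0018 -0.0517 -0.0159] rv [-0.0373  0.0729  0.5328] q [-1.44  0.66  0.85  2.04  0.79  0.46 -0.46] F [ 2.  -1.  -1.4] gap 0.0569 rows>= 3.0
(0.56, 0.2, 0.18, 0, 45) -> [-0.9   0.4   0.39  2.35  2.41  0.34 -1.37] err 0.0 maxstep 0.29
(0.57, 0.05, 0.15, 0, 38) -> [-0.22  0.36  0.06  2.38  2.93  0.26 -1.51] err 0.0 maxstep 0.05
(0.6, -0.2, 0.13, -1.7, 35) -> [ 0.58  0.47 -0.21  2.19  4.32  0.17 -2.39] err 0.0 maxstep 0.24
```

Request:
carry_out:
  linear:
    - [0, -0.005, -0.0015]
    - [0, -0.005, -0.0015]
    - [0, -0.005, -0.0015]
    - [0, -0.005, -0.0015]
    - [0, -0.005, -0.0015]
    - [0, -0.005, -0.0015]
    - [0, -0.005, -0.0015]
    - [0, -0.005, -0.0015]
    - [0, -0.006, -0.002]
    - [-0.002, -0.006, -0.002]
  rot:
    - [-0.004, 0.007, 0.053]
    - [-0.004, 0.007, 0.053]
    - [-0.004, 0.007, 0.053]
    - [-0.004, 0.007, 0.053]
    - [-0.004, 0.007, 0.053]
    - [-0.004, 0.007, 0.053]
    - [-0.004, 0.007, 0.053]
    - [-0.004, 0.007, 0.053]
    - [-0.004, 0.007, 0.053]
    - [-0.002, 0.007, 0.053]
  hand: [0, 0, 0, 0, 0, 0, 0, 0, 0, 0]

```text
time_s: 25.88
tcp_pos: [0.56, 0.2006, 0.1807]
tcp_rot: [-0.272, 0.662, 0.646, -0.265]
ft_force: [0.3, 0.7, -2.5]
finger_gap: 0.0568
```

```bash
python3 goal.py .56 .06 .12 0 38;timeout 200 python3 -c "
from sim import *
q=get_obs()['joint_pos']
run(q,[(.56,.06,.12,0,38),(.57,-.15,.11,-1.7,35),(.575,-.253,.10,-1.7,35),(.622,-.254,.05,-1.7,35),(.622,-.254,.02,-1.7,35)])
"
```

```text
t 25.88 d [ 0.     -0.1406 -0.0607] rv [0.0018 0.1288 0.024 ] q [-1.01  0.42  0.48  2.35  2.31  0.35 -1.34] F [ 0.3  0.7 -2.5] gap 0.0568 rows>= 3.0
(0.56, 0.06, 0.12, 0, 38) -> [-0.26  0.43  0.07  2.44  2.96  0.38 -1.58] err 0.0 maxstep 0.06
(0.57, -0.15, 0.11, -1.7, 35) -> [ 0.53  0.47 -0.27  2.32  3.52  0.23 -1.65] err 0.0 maxstep 0.06
(0.575, -0.253, 0.1, -1.7, 35) -> [ 0.81  0.54 -0.37  2.2   4.04  0.17 -1.97] err 0.0 maxstep 0.09
(0.622, -0.254, 0.05, -1.7, 35) -> [ 0.64  0.66 -0.21  2.14  3.94  0.26 -1.91] err 0.0 maxstep 0.02
(0.622, -0.254, 0.02, -1.7, 35) -> [ 0.59  0.71 -0.12  2.15  3.89  0.34 -1.86] err 0.0 maxstep 0.01
```

Request:
carry_out:
  linear:
    - [0, -0.02, -0.009]
    - [0, -0.02, -0.009]
    - [0, -0.02, -0.009]
    - [0, -0.02, -0.009]
    - [0, -0.02, -0.009]
    - [0, -0.02, -0.009]
    - [0, -0.02, -0.007]
    - [0, 0, 0]
  rot:
    - [0, 0.018, 0.003]
    - [0, 0.018, 0.003]
    - [0, 0.018, 0.003]
    - [0, 0.018, 0.003]
    - [0, 0.018, 0.003]
    - [0, 0.018, 0.003]
    - [0, 0.02, 0.004]
    - [0, 0, 0]
  hand: [0, 0, 0, 0, 0, 0, 0, 0]

```text
time_s: 26.88
tcp_pos: [0.56, 0.0586, 0.1195]
tcp_rot: [-0.31, 0.638, 0.633, -0.31]
ft_force: [-0.7, -0.3, -1.4]
finger_gap: 0.0565
```

Request:
carry_out:
  linear:
    - [0.001, -0.021, -0.001]
    - [0.001, -0.021, -0.001]
    - [0.001, -0.021, -0.001]
    - [0.001, -0.021, -0.001]
    - [0.001, -0.021, -0.001]
    - [0.001, -0.021, -0.001]
    - [0.001, -0.021, -0.001]
    - [0.001, -0.021, -0.001]
    - [0.001, -0.021, -0.001]
    - [0.001, -0.021, -0.001]
    - [0, 0, 0]
  rot:
    - [0, 0.005, -0.003]
    - [0, 0.005, -0.003]
    - [0, 0.005, -0.003]
    - [0, 0.005, -0.003]
    - [0, 0.005, -0.003]
    - [0, 0.005, -0.003]
    - [0, 0.005, -0.003]
    - [0, 0.005, -0.003]
    - [0, 0.005, -0.003]
    - [0, 0.005, -0.003]
    - [0, 0, 0]
  hand: [0, 0, 0, 0, 0, 0, 0, 0, 0, 0, 0]

```text
time_s: 28.25
tcp_pos: [0.5707, -0.1499, 0.1101]
tcp_rot: [-0.33, 0.64, 0.616, -0.32]
ft_force: [-0.3, 0.3, -2.1]
finger_gap: 0.0569
```

```bash
python3 goal.py .575 -.253 .10 -1.7 35
```

```text
t 28.25 d [ 0.0043 -0.1031 -0.0101] rv [0.0031 0.0045 0.0061] q [ 0.43  0.46 -0.17  2.32  3.45  0.25 -1.63] F [-0.3  0.3 -2.1] gap 0.0569 rows>= 2.0
```

Request:
carry_out:
  linear:
    - [0.001, -0.013, -0.001]
    - [0.001, -0.013, -0.001]
    - [0.001, -0.013, -0.001]
    - [0.001, -0.013, -0.001]
    - [0, -0.013, -0.001]
    - [0, -0.013, -0.001]
    - [0, -0.013, -0.002]
    - [0, -0.012, -0.002]
    - [0, 0, 0]
  rot:
    - [0, 0.001, 0.001]
    - [0, 0.001, 0.001]
    - [0, 0.001, 0.001]
    - [0, 0.001, 0.001]
    - [0, 0, 0.001]
    - [0, 0, 0.001]
    - [0, 0, 0]
    - [0, 0, 0]
    - [0, 0, 0]
  hand: [0, 0, 0, 0, 0, 0, 0, 0, 0]

```text
time_s: 29.38
tcp_pos: [0.5748, -0.2512, 0.0998]
tcp_rot: [-0.33, 0.636, 0.618, -0.323]
ft_force: [0.4, -0.5, -0.9]
finger_gap: 0.0567
```

```bash
python3 goal.py .622 -.253 .06 -1.7 35; python3 snap.py w7
```

```text
t 29.38 d [ 0.0472 -0.0018 -0.0398] rv [ 0.0027  0.     -0.0026] q [ 0.73  0.53 -0.29  2.2   3.95  0.18 -1.91] F [ 0.4 -0.5 -0.9] gap 0.0567 rows>= 1.0
29.375 [ 0.5748 -0.2512  0.0998] [[0.027, 0.573, -0.819], [1.0, -0.018, 0.021], [-0.003, -0.819, -0.574]] [ 0.73  0.53 -0.29  2.2   3.95  0.18 -1.91] [ 0.4 -0.5 -0.9] 0.05670398488235339
```

View pics/w7.png

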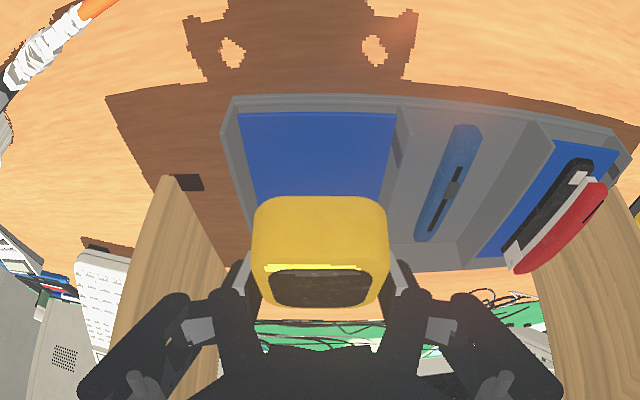

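The measure is held and lined up with the right bay (front floor corners at (239,113) and (396,115), middle about 318). The cutter and stapler are undisturbed.

Run:
```python
from h import *
import pickle
c,o,_=pickle.load(open('pics/w7.pkl','rb'))
for z in (.008,.014,.02,.026,.032):
    a,b=plane(c,(239,113),z,True),plane(c,(396,115),z,True);print(z,a.round(4),b.round(4),np.linalg.norm(a-b).round(4),((a+b)/2).round(4))
```

```text
0.008 [ 0.5441 -0.3028  0.008 ] [ 0.5486 -0.2004  0.008 ] 0.1025 [ 0.5463 -0.2516  0.008 ]
0.014 [ 0.5398 -0.3007  0.014 ] [ 0.5442 -0.2021  0.014 ] 0.0988 [ 0.542  -0.2514  0.014 ]
0.02 [ 0.5356 -0.2987  0.02  ] [ 0.5398 -0.2038  0.02  ] 0.095 [ 0.5377 -0.2512  0.02  ]
0.026 [ 0.5313 -0.2966  0.026 ] [ 0.5353 -0.2055  0.026 ] 0.0912 [ 0.5333 -0.2511  0.026 ]
0.032 [ 0.527  -0.2945  0.032 ] [ 0.5309 -0.2072  0.032 ] 0.0874 [ 0.529  -0.2509  0.032 ]
```

Request:
carry_out:
  linear:
    - [0.01, 0, -0.006]
    - [0.01, -0.001, -0.01]
    - [0.009, -0.001, -0.012]
    - [0.009, -0.001, -0.012]
    - [0.009, 0, -0.012]
    - [0, 0, -0.008]
    - [0, 0, 0]
  rot:
    - [0, 0, -0.001]
    - [0.001, 0, -0.002]
    - [0.001, 0, -0.001]
    - [0, 0, 0]
    - [0, 0, 0]
    - [0, 0, 0]
    - [0, 0, 0]
  hand: [0, 0, 0, 0, 0, 0, 0]

```text
time_s: 30.3
tcp_pos: [0.6211, -0.2546, 0.039]
tcp_rot: [-0.332, 0.637, 0.617, -0.322]
ft_force: [-0.0, -0.6, -1.9]
finger_gap: 0.0569
```

```bash
python3 goal.py .622 -.2545 .018 -2 35
```

```text
t 30.3 d [ 0.0009  0.0001 -0.021 ] rv [ 0.0004 -0.0013 -0.0034] q [ 0.57  0.67 -0.12  2.14  3.84  0.29 -1.84] F [-0.  -0.6 -1.9] gap 0.0569 rows>= 1.0
```

Request:
carry_out:
  linear:
    - [0, 0, -0.006]
    - [0, 0, -0.006]
    - [0, 0, -0.003]
    - [0, 0, 0]
  rot:
    - [0, 0, 0]
    - [0, 0, 0]
    - [0, 0, 0]
    - [0, 0, 0]
  hand: [0, 0, 0, 0]

```text
time_s: 30.8
tcp_pos: [0.6224, -0.2552, 0.0263]
tcp_rot: [-0.33, 0.638, 0.617, -0.321]
ft_force: [-2.6, 1.4, 5.5]
finger_gap: 0.057
```

Request:
carry_out:
  linear:
    - [0, 0, -0.003]
    - [0, 0, 0]
  rot:
    - [0, 0, 0]
    - [0, 0, 0]
  hand: [0, 0]

```text
time_s: 31.05
tcp_pos: [0.6237, -0.2555, 0.0261]
tcp_rot: [-0.328, 0.639, 0.618, -0.319]
ft_force: [-10.0, 2.9, 25.7]
finger_gap: 0.0569
```

Contact at TCP z 0.026 puts the floor at about 17 mm, which agrees with the earlier two-view estimate of 18–19 mm. I'll ease the pressure and check before releasing.

Request:
carry_out:
  linear:
    - [-0.0005, 0, 0.002]
    - [0, 0, 0]
  rot:
    - [0, 0, 0]
    - [0, 0, 0]
  hand: [0, 0]

```text
time_s: 31.3
tcp_pos: [0.6226, -0.2554, 0.0262]
tcp_rot: [-0.329, 0.638, 0.618, -0.32]
ft_force: [-4.2, -0.2, 12.9]
finger_gap: 0.0571
```

```bash
python3 goal.py .622 -.2545 .026 -2 35
python3 - <<'E'
from h import *
o=get_obs();print(o['moment'],o['ft_force'])
cv2.imwrite('pics/s8.png',camera('side')[:,:,::-1])
E
python3 snap.py w8
```

```text
t 31.3 d [-0.0006  0.0009 -0.0002] rv [ 0.002   0.005  -0.0031] q [ 0.54  0.7  -0.08  2.15  3.82  0.34 -1.82] F [-4.2 -0.2 12.9] gap 0.0571 rows>= 1.0
[ 0.34589866 -0.17690362  0.04909036] [-4.16117183 -0.2032031  12.94763835]
31.35 [ 0.6226 -0.2555  0.0262] [[0.032, 0.577, -0.816], [0.999, -0.02, 0.025], [-0.002, -0.816, -0.578]] [ 0.54  0.7  -0.08  2.15  3.82  0.34 -1.82] [-3.6  0.5 12.3] 0.05680900816884245
```

The moment suggests the left edge touches first, with a roll of about 0.4° compared with the pick. I'll level it before letting go.

Request:
carry_out:
  linear:
    - [0, 0, 0]
    - [0, 0, -0.0005]
    - [0, 0, 0]
  rot:
    - [0.004, 0.003, 0]
    - [0.004, 0.003, 0]
    - [0, 0, 0]
  hand: [0, 0, 0]

```text
time_s: 31.78
tcp_pos: [0.6226, -0.2554, 0.0261]
tcp_rot: [-0.334, 0.636, 0.618, -0.32]
ft_force: [-6.0, 1.1, 16.7]
finger_gap: 0.0567
```

```bash
python3 -c "
from h import *
o=get_obs();print(o['moment'],o['ft_force'],o['tcp_pos'],Ro.from_quat(np.roll(o['tcp_rot'],-1)).as_matrix().round(4))"
```

```text
[-0.1645862  -0.18949754  0.13960685] [-5.95932262  1.14881777 16.65245865] [ 0.62263698 -0.25544295  0.0261119 ] [[ 0.0314  0.5729 -0.819 ]
 [ 0.9995 -0.0134  0.0289]
 [ 0.0056 -0.8195 -0.573 ]]
```

The contact moment has reversed sign, so the measure is seated flat. I'll release it with a small opening and back out.

Request:
carry_out:
  linear:
    - [0, 0, 0.0015]
    - [0, 0, 0]
    - [0, 0, 0]
    - [0, 0, 0]
  rot:
    - [0, 0, 0]
    - [0, 0, 0]
    - [0, 0, 0]
    - [0, 0, 0]
  hand: [0, 0.066, 0.066, 0.066]

```text
time_s: 32.28
tcp_pos: [0.621, -0.2548, 0.0247]
tcp_rot: [-0.336, 0.635, 0.617, -0.321]
ft_force: [1.0, 0.7, -1.0]
finger_gap: 0.0659
```

Request:
carry_out:
  linear:
    - [-0.006, 0, 0.009]
    - [-0.01, 0, 0.015]
    - [-0.018, 0, 0.026]
    - [-0.025, 0.001, 0.035]
    - [-0.025, 0.001, 0.035]
    - [0, 0, 0]
  rot:
    - [0, 0, 0]
    - [0, 0, 0]
    - [0, 0, 0]
    - [0, 0, 0]
    - [0, 0, 0]
    - [0, 0, 0]
  hand: [0.066, 0.066, 0.066, 0.066, 0.066, 0.066]

```text
time_s: 33.02
tcp_pos: [0.5479, -0.254, 0.1345]
tcp_rot: [-0.333, 0.636, 0.618, -0.319]
ft_force: [-0.2, -0.4, -0.0]
finger_gap: 0.0659
```

```bash
python3 snap.py w9
python3 - <<'E'
from h import *
s=camera('side')[:,:,::-1];t=camera('top')[:,:,::-1]
w=cv2.imread('pics/w9.png')
r=lambda m,W,H:cv2.resize(np.ascontiguousarray(m),(W,H),interpolation=cv2.INTER_CUBIC)
im=np.zeros((600,800,3),np.uint8)
im[:300,:480]=r(w[:300],480,300) if 0 else r(w,480,300)
im[:300,480:]=r(s[220:350,320:450],320,300)
im[300:,:400]=r(t[100:240,240:380],400,300); im[300:,400:]=r(s[130:270,220:400],400,300)
cv2.imwrite('pics/v9.png',im)
E
```

```text
33.025 [ 0.5479 -0.254   0.1345] [[0.031, 0.574, -0.818], [1.0, -0.013, 0.028], [0.005, -0.819, -0.574]] [ 0.78  0.45 -0.29  2.22  4.46  0.18 -2.41] [-0.2 -0.4 -0. ] 0.06589816129631186
```

View pics/v9.png

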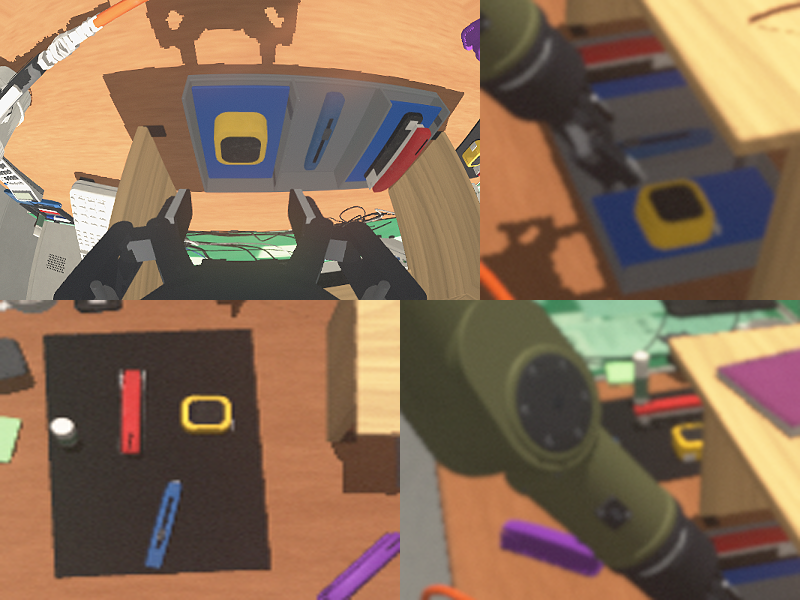

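The final view shows everything in place. The measure is flat in the right bay, the stapler in the left and the cutter in the middle. The spares and the glue stick are unmoved, and the gripper is clear.

```bash
python3 -c "
from plant import *
print(job_done(), get_obs()['time_s'])"
```

```text
the job is handed in; nothing more can be done
the job is handed in; nothing more can be done
```

The kit tray now holds one of each. The cutter was already in the middle bay, so I put the near-row red stapler in the left bay and the near-row tape measure in the right bay. I handed the job in at about 33 s of the 59 s allowed.

- **Left bay:** the stapler touched the floor at about 28 mm, close to the 27 mm estimated from the image. I eased off and released it.
- **Right bay:** the measure touched at about 17 mm. It met the floor on one edge first, so I levelled it by about 0.4° before letting go.
- **Forces:** I read at most about 26 N, both times while pressing an item onto its floor.
- **Last pictures:** both items lie inside their bays, and the middle cutter, the spare items and the glue stick look unmoved. No shelf contact showed in the force readings at the end of each move.

**Checks that disagreed:** one estimate of the right floor from the bay's width gave about 8–10 mm. Triangulating from two views gave 18–19 mm, which agrees with the contact height.

**Trouble on the way:** while going for the measure, joints 5, 6 and 7 ran up against their range ends and the arm drifted off its path. It touched nothing, and I brought it back round. Joint 4 also read 2.50, its upper limit, during the stapler pick and once while bringing the arm back round.

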